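# Clear the layout plate and tip the post offcuts onto it

## Task

Take the scraper block and wipe all the loose steel chips off the layout plate into the swarf tray beside it, moving them with the scraper and not with the fingers, and put the scraper back upright on its rubber mat. Once the plate is clear, tip over each standing post by pushing it near its top, without lifting it, so that it falls towards the tray and lies flat on its side on the plate, roughly lengthwise towards the tray, none on top of another or hanging over the edge. Leave the oil bottle, coupling and carton alone.

Things in the scene. Friction and masses are not known exactly. Their poses are not given: they have to be found in the camera images.
- plate: dark steel layout plate fixed to the bench, 390 (x) x 440 (y) mm; its flat top is 30 mm above the bench (world z = 0.030). Origin at the centre of its underside. Low lips, 10 mm wide and 10 mm above the top, run along its two edges at x = +/-190 mm (inner faces at +/-185 mm); the edges at y = +/-220 mm have no lip. The posts stand in a row near its +y edge; the -y edge drops into the swarf tray.
- tray: open aluminium swarf tray fixed to the bench against the plate's -y edge, 410 (x) x 140 (y) mm, origin at the centre of its underside (291 mm from the plate's centre along its -y), axes parallel to the plate's. Floor 4 mm thick; the wall next to the plate is 10 mm high (20 mm below the plate's top), the other walls 60 mm high.
- rest_top (a point): centre of the top of the scraper's rest: a black rubber mat fixed to the bench, 180 (x) x 110 (y) x 8 mm.
- scraper_grip (a point): centre of the wooden grip of the scraper block (loose, 0.3 kg). The scraper stands upright on a grey plastic base 130 (x) x 50 (y) x 25 mm high; on it stands the upright grip, 90 (x) x 24 (y) x 55 mm high, so it is 80 mm high in all. This point lies 52.5 mm above its underside; z is up through the grip.
- post0_mid (a point): centre (half-way up) of a standing post offcut: closed rectangular steel tube with black end caps, 70 (x) x 60 (y) x 150 mm tall (z along its length), 500 g give or take a quarter. It stands on the plate's +y part and is to fall towards the plate's -y edge. Two or three of the posts are present, in any order along the row.
- post1_mid (a point): centre (half-way up) of a standing post offcut: closed rectangular steel tube with black end caps, 70 (x) x 60 (y) x 165 mm tall (z along its length), 560 g give or take a quarter. It stands on the plate's +y part and is to fall towards the plate's -y edge. Two or three of the posts are present, in any order along the row.
- post2_mid (a point): centre (half-way up) of a standing post offcut: closed rectangular steel tube with black end caps, 70 (x) x 60 (y) x 180 mm tall (z along its length), 620 g give or take a quarter. It stands on the plate's +y part and is to fall towards the plate's -y edge. Two or three of the posts are present, in any order along the row.
- chip0_mid (a point): centre of a loose cut-off steel chip, a flat bar piece 60 (x) x 20 (y) x 12 (z) mm, 110 g. Four to six chips are present.
- chip1_mid (a point): centre of a loose cut-off steel chip, a flat bar piece 60 (x) x 20 (y) x 12 (z) mm, 110 g. Four to six chips are present.
- chip2_mid (a point): centre of a loose cut-off steel chip, a flat bar piece 60 (x) x 20 (y) x 12 (z) mm, 110 g. Four to six chips are present.
- chip3_mid (a point): centre of a loose cut-off steel chip, a flat bar piece 60 (x) x 20 (y) x 12 (z) mm, 110 g. Four to six chips are present.
- chip4_mid (a point): centre of a loose cut-off steel chip, a flat bar piece 60 (x) x 20 (y) x 12 (z) mm, 110 g. Four to six chips are present.
- chip5_mid (a point): centre of a loose cut-off steel chip, a flat bar piece 60 (x) x 20 (y) x 12 (z) mm, 110 g. Four to six chips are present.
- oil: bystander: white oil bottle, 64 mm in diameter, 170 mm tall; origin at its foot.
- coupling: bystander: dark steel pipe coupling standing on end, 80 mm outside diameter, 70 mm tall; origin at its foot.
- carton: bystander: cardboard carton 100 x 80 x 70 mm; origin at the centre of its underside.
There are look-alikes about, which are no part of the job. What is shaped like the part that bears chip2_mid but red is not meant. What is shaped like the part that bears chip1_mid but green is not meant.

How it is judged:
By the outcome, as a careful person would: the job done as asked, in the order asked, and still so for the second after the job is handed in, with the robot touching nothing.
Of post0, post1, post2 only 2 to 3 are there at a start; the rules pass over those that are not, and their reading is None.
Of chip0, chip1, chip2, chip3, chip4, chip5 only 4 to 6 are there at a start; the rules pass over those that are not, and their reading is None.
At some moment in a run one of scraper, chip0, chip1, chip2, chip3, chip4, chip5 may be knocked a few centimetres aside while the robot is not near it.
Once in a run the grip may slacken for a moment while it holds something.
It also fails if it takes over 210 s, if anything falls off the work surface, if the arm or the gripper's body presses on something with over 40 N, if the wrist force passes 120 N, or if a joint passes its speed limit or range.

## Robot

A 7-joint arm with a two-finger parallel gripper is mounted at the origin on the work surface. World frame = base frame: x ahead of the robot, y to its left, z up, the work surface at z = 0. Lengths are in m, angles in rad, forces in N, time in s.
With the tool pointing down it reaches from about 0.4 to 0.85 m from the base axis. Payload 10.4 kg.
Tool frame: the origin (TCP) lies on the front face of the gripper's body, between the roots of the fingers; the fingertips stand 70 mm ahead of it and the grasp point (between the pads) lies 51 mm ahead of it (grasp_offset is the distance from the TCP to the grasp point, in m); z points along the fingers, y is the direction in which the jaws open and shut (so a half turn about z gives the same grasp; the last joint's range is limited). The gripper opens to 87 mm and grips with 3 to 60 N. Pads are 19 mm wide; open, the fingers measure 117 mm over their backs; the gripper's body (75 mm by 190 mm) begins 51 mm behind the grasp point.
Start: joints at [1.12, 0.332, -0.065, 1.46, 0.022, 1.35, -0.088], TCP at [0.259, -0.569, 0.292] pointing down, gripper open.
Joint ranges: [-2.6, 2.6], [-0.5, 2.12], [-1.47, 1.34], [0.16, 2.42], [-1.27, 4.41], [0.06, 2.06], [-2.6, 2.6]. Speed limits (rad/s): [2.22, 2.22, 2.79, 2.79, 3.14, 3.14, 3.14].

## Interface

Orientations are given as a unit quaternion [x, y, z, w].
In Python, from bench import * gives the robot as it stands. The module is installed in compiled form; this text tells all that it offers.
- The arm moves only by the tool arm_command, never from a script. Its argument "commands" is a list of rows, each a list of 3 entries, a list of its own where there are three numbers: the opening in per cent of the stroke, from 0 (shut) to 100 (fully open), then the shift along the tool's x, y, z in m, then the turn, a rotation vector about the tool's x, y, z in rad. A call has exactly 10 rows; each row is the pose to reach, as a shift and turn from the pose commanded when the call began, along the tool's axes at that moment; what a row does not reach only later rows make up. A row lasts 1/12 s, in which the tool goes at most 41.7 mm and 7.16 degrees, less where a joint would pass 70% of its speed; a pose out of reach is approached as far as the arm can. A call with a gripper value outside its range is refused whole. The fingers move at their own pace and stop on an object; "squeeze" is the grip in N (left out, the last holds). Time passes only in rows, so rows that repeat a pose let the fingers close, or fill a call up. It gives the time, the measured TCP pose, the force and the opening at its end, in the units of the state.
- read_state(): the state, without advancing time (a new reading comes with each control period).
- camera(name): name is "side" or "top"; returns a dict with "pixels" (480x640x3 uint8, red, green, blue), "fx", "fy", "cx", "cy" (pixels), "dist_coeffs" ([k1, k2, p1, p2, k3] as OpenCV has them; the pictures are not rectified), "rvec" (rotation vector, rad) and "tvec" (3), from world to camera coordinates, as OpenCV has them. Camera axes: x right, y down, z forward; pixel columns grow to the right and rows downward; lengths in m; the calibration is good to about 2 mm. A picture is of the moment at which its call begins. There is no depth.
- close_job(): hands the job in, once; it reports no verdict.
The state is a dict: "time": time; "joint_positions": joint angles; "joint_vel": joint speeds; "joint_torque": joint torques, N m; "ee_pos": TCP position; "eef_rot": TCP orientation; "ft_force": force on the tool from outside, world axes, zero at the start; "torque": the same for the moment, N m; "width": finger opening in m.
Only numpy, scipy, OpenCV 4.12 (cv2) and the standard library are available. Lean on these libraries where they do the work, as an engineer would, in place of code of your own. Each camera call takes 0.05 s, during which the arm holds its last target.

## Working session

There is one attempt and no reset: what is moved stays moved. The work goes in short steps, Python scripts to look and compute and a tool call to move; the robot and the scene stay as the last step left them, time stands still between calls to the robot, and variables do not carry over. Pictures are saved under pics/ and viewed, and the job is handed in when it is done.

Besides the shell and the picture viewer there is one more tool, called after "Call:" as name([rows], argument=value, ...), one row to a line, values as JSON. arm_command: Moves the arm, as the interface text tells. Its arguments: {"type":"object","properties":{"commands":{"type":"array","items":{"type":"array"}},"squeeze":{"type":"number"}},"required":["commands"]}

```bash
mkdir -p pics
python3 - <<'E'
from bench import *
import cv2
s=read_state(); print(s['time'],s['ee_pos'],s['eef_rot'],s['width'])
for n in('side','top'):
    c=camera(n); cv2.imwrite(f'pics/{n}0.png',c['pixels'][:,:,::-1]); print(n,c['fx'],c['fy'],c['cx'],c['cy'],c['dist_coeffs'],c['rvec'],c['tvec'])
E
```

```text
0.0 [ 0.25917786 -0.5684124   0.29145005] [ 9.77207627e-01  2.12284577e-01 -1.88119554e-04 -6.90161229e-04] 0.0872213422122848
side 553.9439527188329 553.9439527188329 316.3439930857371 231.56914728467092 [0.03958787 0.         0.         0.         0.        ] [ 2.40118437 -0.04659405  0.04691576] [-0.50501541  0.13248182  1.3244624 ]
top 623.4486757632226 623.4486757632226 321.44997106457373 254.826279202185 [-0.15044165  0.          0.          0.          0.        ] [ 2.15531816 -2.11791467  0.15009086] [0.05816013 0.5055348  1.53325385]
```

View pics/side0.png

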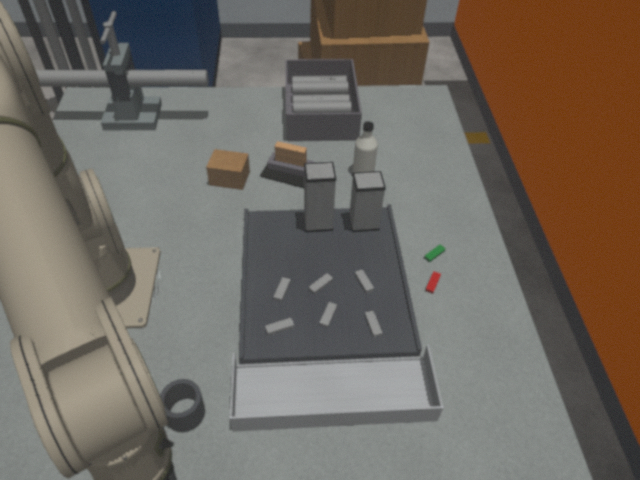

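View pics/top0.png

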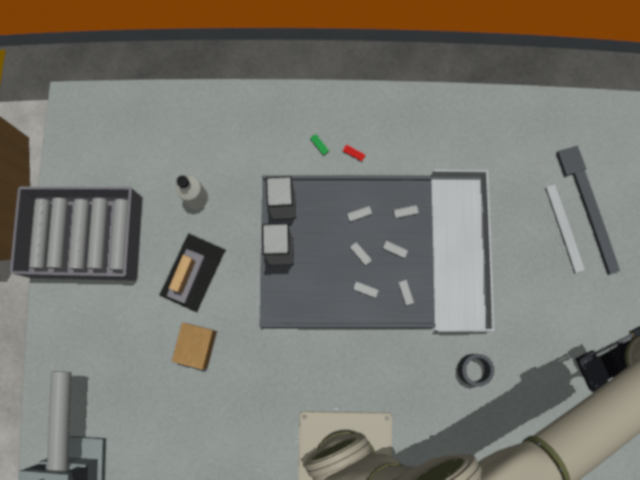

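Six grey chips are on the plate: top view (360,213), (406,211), (361,253), (396,249), (366,290), (406,292). There are two posts, at (280,190) and (276,240). The scraper is on its black mat at (185,275). The red (354,153) and green (319,145) pieces are look-alikes off the plate and are not wanted. The oil bottle (188,190), carton (194,347) and coupling (475,370) are bystanders.

```bash
cat > h.py <<'E'
from bench import *
import cv2, numpy as np
from scipy.spatial.transform import Rotation as R
def cam(n):
    c=camera(n); c['K']=np.array([[c['fx'],0,c['cx']],[0,c['fy'],c['cy']],[0,0,1.]]); c['D']=np.array(c['dist_coeffs']); c['R']=cv2.Rodrigues(np.array(c['rvec'],float))[0]; c['t']=np.array(c['tvec'],float)
    return c
def ray(c,uv,z):
    uv=np.array(uv,float).reshape(-1,1,2)
    p=cv2.undistortPoints(uv,c['K'],c['D']).reshape(-1,2)
    d=np.c_[p,np.ones(len(p))]@c['R']; o=-c['R'].T@c['t']
    return o+d*((z-o[2])/d[:,2])[:,None]
def proj(c,P): return cv2.projectPoints(np.array(P,float).reshape(-1,3),np.array(c['rvec'],float),c['t'],c['K'],c['D'])[0].reshape(-1,2)
def save(c,name,box=None,s=1):
    im=c['pixels'][:,:,::-1]
    if box: x0,y0,x1,y1=box; im=im[y0:y1,x0:x1]
    cv2.imwrite('pics/'+name,cv2.resize(im,None,fx=s,fy=s,interpolation=cv2.INTER_CUBIC))
def chips(c,poly_w,zc=.042,thr=120):
    g=cv2.cvtColor(c['pixels'],cv2.COLOR_RGB2GRAY)
    m=np.zeros_like(g); cv2.fillPoly(m,[proj(c,poly_w).astype(int)],255)
    b=((g>thr)&(m>0)).astype(np.uint8)
    out=[]
    for k in cv2.findContours(b,cv2.RETR_EXTERNAL,cv2.CHAIN_APPROX_NONE)[0]:
        if cv2.contourArea(k)<30: continue
        w=ray(c,k.reshape(-1,2),zc)[:,:2].astype(np.float32)
        out.append((cv2.minAreaRect(w*1000)))
    return out
E
python3 - <<'E'
from h import *
c=cam('top'); s=cam('side')
save(c,'t1.png',(150,160,310,340),4); save(c,'t2.png',(250,160,500,340),3.2); save(s,'s1.png',(200,110,450,440),1.8)
print('top',ray(c,[(262,177),(433,177),(435,327),(261,327)],.03).round(4))
print('side',ray(s,[(245,210),(391,208),(418,354),(241,360)],.03).round(4))
E
```

```text
top [[ 0.7078  0.2253  0.03  ]
 [ 0.7153 -0.2191  0.03  ]
 [ 0.3277 -0.2206  0.03  ]
 [ 0.3205  0.2151  0.03  ]]
side [[ 0.3265  0.2203  0.03  ]
 [ 0.7151  0.2175  0.03  ]
 [ 0.712  -0.2219  0.03  ]
 [ 0.336  -0.2231  0.03  ]]
```

View pics/t1.png

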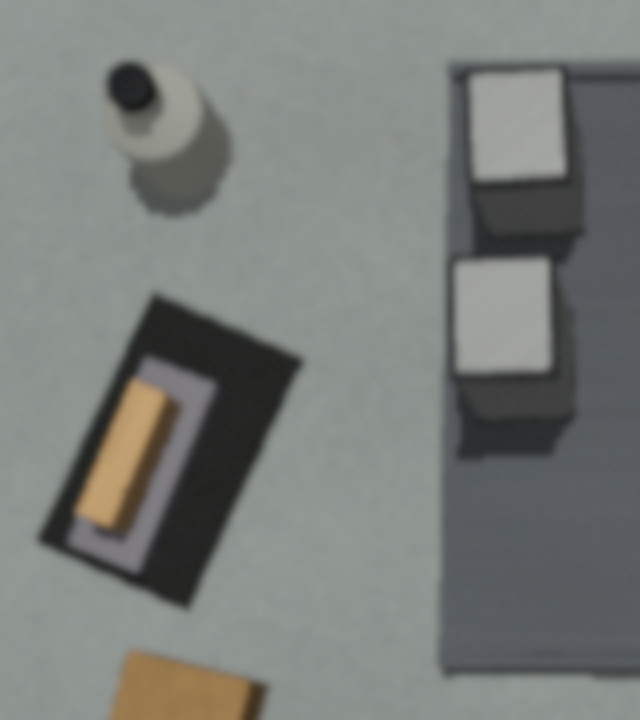

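View pics/t2.png

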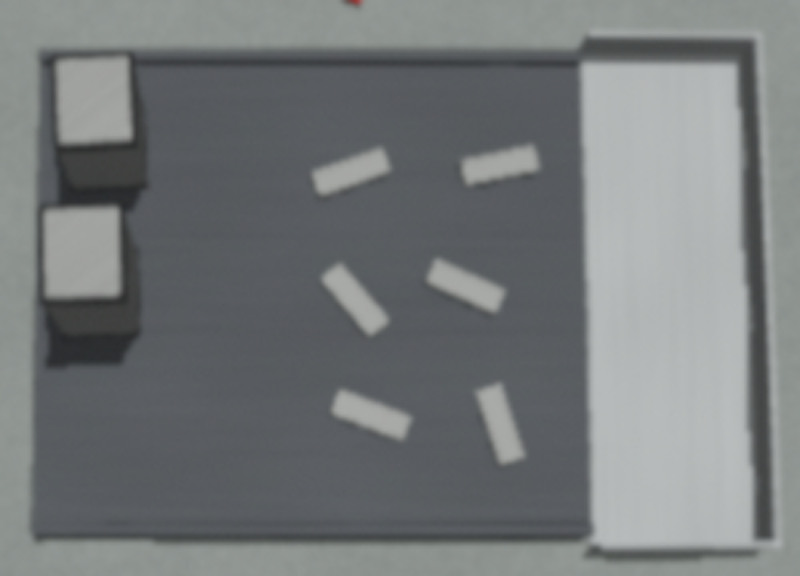

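View pics/s1.png

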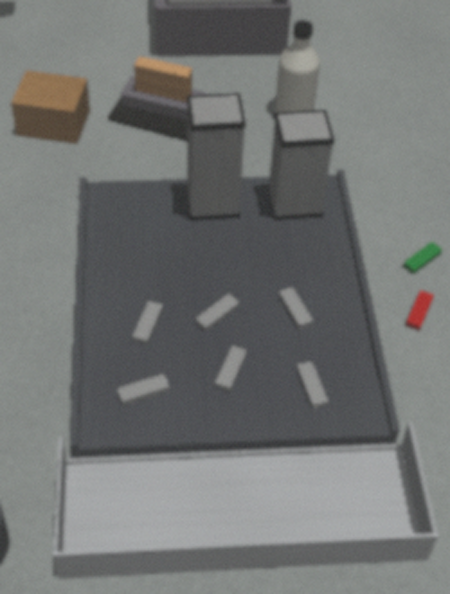

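Run:
```python
from h import *
c=cam('top'); s=cam('side')
poly=[(.34,.10,.04),(.70,.10,.04),(.70,-.213,.03),(.34,-.213,.03)]
for n,k in(('top',c),('side',s)):
    print(n)
    for r in chips(k,poly): print(np.round(r[0],1),np.round(r[1],1),round(r[2]))
# post tops from crop t1 (x4, off 150,160)
def f(p): return [(150+x/4,160+y/4) for x,y in p]
A=f([(470,72),(563,70),(568,178),(475,183)]);B=f([(453,258),(549,257),(552,373),(456,377)])
for h in(.18,.195,.21):
    a=ray(c,A,h);b=ray(c,B,h)
    print(h,'A',a.mean(0).round(4),np.linalg.norm(a[1]-a[0]).round(4),np.linalg.norm(a[1]-a[2]).round(4),'B',b.mean(0).round(4),np.linalg.norm(b[1]-b[0]).round(4),np.linalg.norm(b[1]-b[2]).round(4))
# side crop s1 x1.8, off 200,110
def g(p): return [(200+x/1.8,110+y/1.8) for x,y in p]
B2=g([(189,97),(240,96),(243,123),(192,127)]);A2=g([(276,114),(327,113),(331,140),(281,143)])
for h in(.18,.195,.21):print(h,'A',ray(s,A2,h).mean(0).round(4),'B',ray(s,B2,h).mean(0).round(4))
print('front bases A,B side',ray(s,g([(278,216),(325,214),(193,217),(241,215)]),.03).round(4))
# scraper base, grip, mat
print('mat',ray(c,f([(155,295),(302,360),(188,607),(40,540)]),.008).round(4))
print('base',ray(c,f([(146,356),(217,383),(140,573),(67,545)]),.033).round(4))
gr=ray(c,f([(137,380),(167,392),(110,530),(77,515)]),.088); print('grip',gr.round(4),gr.mean(0))
```

```text
top
[419.6 -44.4] [62.2 21.8] 70
[ 413.5 -145.6] [61.6 21.6] 19
[510.3 -31.2] [62.4 21.5] 40
[ 522.6 -118.7] [61.1 21.5] 66
[613.  -27.5] [21.9 61.4] 21
[ 620.7 -145.9] [21.5 61.3] 13
side
[ 416.5 -146.8] [58.9 18.6] 20
[ 623.4 -146.8] [18.4 58. ] 12
[ 525.2 -119.8] [57.5 18.2] 66
[421.9 -46.3] [57.8 18.5] 70
[513.  -32.4] [57.6 18.1] 41
[615.9 -28.6] [18.3 58.3] 21
0.18 A [0.6311 0.1653 0.18  ] 0.0547 0.0651 B [0.5179 0.1715 0.18  ] 0.0557 0.0679
0.195 A [0.6273 0.164  0.195 ] 0.0541 0.0644 B [0.5153 0.1701 0.195 ] 0.0551 0.0672
0.21 A [0.6234 0.1628 0.21  ] 0.0535 0.0637 B [0.5126 0.1688 0.21  ] 0.0545 0.0665
0.18 A [0.6356 0.1627 0.18  ] B [0.5202 0.1991 0.18  ]
0.195 A [0.6324 0.1464 0.195 ] B [0.519  0.1821 0.195 ]
0.21 A [0.6292 0.13   0.21  ] B [0.5177 0.1651 0.21  ]
front bases A,B side [[0.6098 0.1406 0.03  ]
 [0.6777 0.1426 0.03  ]
 [0.4883 0.142  0.03  ]
 [0.557  0.144  0.03  ]]
mat [[0.559  0.4147 0.008 ]
 [0.5177 0.316  0.008 ]
 [0.3564 0.3833 0.008 ]
 [0.3973 0.4823 0.008 ]]
base [[0.5147 0.4127 0.033 ]
 [0.498  0.3658 0.033 ]
 [0.3758 0.4097 0.033 ]
 [0.3925 0.4577 0.033 ]]
grip [[0.4908 0.4046 0.088 ]
 [0.4837 0.3855 0.088 ]
 [0.3978 0.4168 0.088 ]
 [0.4066 0.4379 0.088 ]] [0.44471619 0.41120136 0.088     ]
```

```bash
cat >> h.py <<'E'
def Rt(yaw): # tool down, tool x at yaw(deg)
    a=np.radians(yaw); x=np.array([np.cos(a),np.sin(a),0]); z=np.array([0,0,-1.]); return R.from_matrix(np.c_[x,np.cross(z,x),z])
def plan(p,yaw,start=None):
    s=read_state()
    r0=R.from_quat(s['eef_rot']); p0=np.array(s['ee_pos'])
    if start is not None: p0=np.array(start[0],float); r0=Rt(start[1])
    d=r0.inv().apply(np.array(p)-p0); v=(r0.inv()*Rt(yaw)).as_rotvec()
    print('to',p,yaw,'shift',d.round(4).tolist(),'turn',v.round(4).tolist())
E
python3 - <<'E'
from h import *
print(read_state()['ft_force'])
plan([.5,0,.36],90)
plan([.445,.411,.30],160,([.5,0,.36],90))
E
```

```text
[ 0.00756815 -0.3901052   0.28170285]
to [0.5, 0, 0.36] 90 shift [0.4549, -0.4175, -0.0678] turn [-0.0004, -0.0003, -1.143]
to [0.445, 0.411, 0.3] 160 shift [0.411, -0.055, 0.06] turn [0.0, 0.0, -1.2217]
```

Call:
arm_command([
  [100, [0.03, -0.028, -0.03], [0, 0, -0.08]],
  [100, [0.06, -0.055, -0.068], [0, 0, -0.16]],
  [100, [0.09, -0.083, -0.068], [0, 0, -0.24]],
  [100, [0.12, -0.11, -0.068], [0, 0, -0.32]],
  [100, [0.15, -0.138, -0.068], [0, 0, -0.4]],
  [100, [0.18, -0.165, -0.068], [0, 0, -0.48]],
  [100, [0.21, -0.193, -0.068], [0, 0, -0.56]],
  [100, [0.24, -0.22, -0.068], [0, 0, -0.64]],
  [100, [0.27, -0.248, -0.068], [0, 0, -0.72]],
  [100, [0.27, -0.248, -0.068], [0, 0, -0.72]],
], squeeze=50)

```text
time: 1.13
ee_pos: [0.4044, -0.2248, 0.3608]
eef_rot: [0.836, 0.548, 0.001, 0.0]
ft_force: [-0.2, 0.4, -0.1]
width: 0.087
```

Run:
```python
from h import *
s=read_state();print(s['joint_positions'],s['joint_vel'])
plan([.5,0.0,.36],90)
plan([.445,.411,.30],160)
```

```text
[ 0.82310751 -0.0400446  -0.39772122  1.73831792 -0.01649639  1.439048
  0.01717137] [-0.10180329 -0.01801845 -0.07899538  0.0165382   0.01480462 -0.00232569
 -0.32424454]
to [0.5, 0.0, 0.36] 90 shift [0.2443, -0.0021, 0.001] turn [0.0013, -0.0006, -0.4106]
to [0.445, 0.411, 0.3] 160 shift [0.5991, -0.2167, 0.0611] turn [0.0016, 0.0003, -1.6324]
```

Call:
arm_command([
  [100, [0.03, 0, 0], [0, 0, -0.05]],
  [100, [0.06, 0, 0], [0, 0, -0.1]],
  [100, [0.09, 0, 0], [0, 0, -0.15]],
  [100, [0.12, 0, 0], [0, 0, -0.2]],
  [100, [0.15, 0, 0], [0, 0, -0.25]],
  [100, [0.18, 0, 0], [0, 0, -0.3]],
  [100, [0.21, 0, 0], [0, 0, -0.35]],
  [100, [0.24, 0, 0], [0, 0, -0.41]],
  [100, [0.27, -0.01, 0], [0, 0, -0.5]],
  [100, [0.3, -0.02, 0], [0, 0, -0.6]],
])

```text
time: 1.97
ee_pos: [0.5073, 0.0519, 0.3602]
eef_rot: [0.641, 0.768, 0.0, -0.0]
ft_force: [0.5, -1.1, 0.8]
width: 0.0873
```

Run:
```python
from h import *
plan([.445,.411,.30],160)
```

```text
to [0.445, 0.411, 0.3] 160 shift [0.3645, 0.003, 0.0602] turn [0.0002, -0.0002, -1.0417]
```

Call:
arm_command([
  [100, [0.04, 0, 0], [0, 0, -0.11]],
  [100, [0.08, 0, 0], [0, 0, -0.22]],
  [100, [0.12, 0, 0], [0, 0, -0.33]],
  [100, [0.16, 0, 0], [0, 0, -0.44]],
  [100, [0.2, 0, 0], [0, 0, -0.55]],
  [100, [0.24, 0, 0], [0, 0, -0.66]],
  [100, [0.28, 0, 0.01], [0, 0, -0.77]],
  [100, [0.32, 0, 0.03], [0, 0, -0.88]],
  [100, [0.36, 0.0, 0.06], [0, 0, -1.0]],
  [100, [0.36, 0.0, 0.06], [0, 0, -1.03]],
])

```text
time: 2.8
ee_pos: [0.4403, 0.4091, 0.2967]
eef_rot: [0.175, 0.985, -0.0, -0.002]
ft_force: [-0.8, 0.1, -0.5]
width: 0.0868
```

Run:
```python
from h import *
print(read_state()['joint_positions'])
plan([.445,.411,.11],160)
c=cam('top');s=cam('side'); save(c,'t3.png',(120,140,440,360),2.2);save(s,'s3.png',(150,60,470,300),2.2)
```

```text
[-0.07312201  0.44999747 -0.99942791  1.47983135  0.37537644  1.41978968
  0.13551113]
to [0.445, 0.411, 0.11] 160 shift [-0.0046, 0.0037, 0.1866] turn [-0.0015, -0.004, -0.0023]
```

View pics/s3.png

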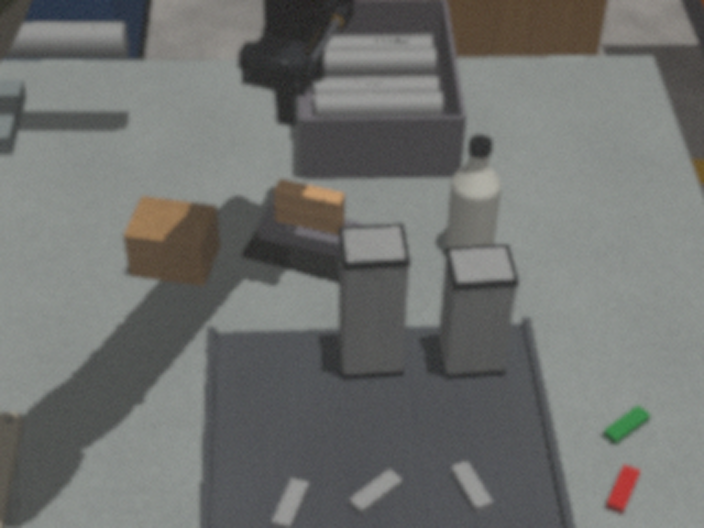

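The scraper still stands on its mat. In the crop its grip is at (310,207), and nothing blocks the descent.

Call:
arm_command([
  [100, [-0.004, 0.003, 0.03], [0, 0, 0]],
  [100, [-0.004, 0.003, 0.06], [0, 0, 0]],
  [100, [-0.004, 0.003, 0.09], [0, 0, 0]],
  [100, [-0.004, 0.003, 0.12], [0, 0, 0]],
  [100, [-0.004, 0.003, 0.14], [0, 0, 0]],
  [100, [-0.004, 0.003, 0.155], [0, 0, 0]],
  [100, [-0.004, 0.003, 0.17], [0, 0, 0]],
  [100, [-0.004, 0.003, 0.18], [0, 0, 0]],
  [100, [-0.004, 0.003, 0.186], [0, 0, 0]],
  [100, [-0.004, 0.003, 0.186], [0, 0, 0]],
])

```text
time: 3.73
ee_pos: [0.4486, 0.4061, 0.1136]
eef_rot: [0.181, 0.983, -0.0, -0.0]
ft_force: [0.3, -0.1, -1.0]
width: 0.0873
```

Run:
```python
from h import *
plan([.445,.411,.11],160)
c=cam('top');s=cam('side'); save(c,'t4.png',(120,180,280,340),4);save(s,'s4.png',(200,60,400,200),3)
```

```text
to [0.445, 0.411, 0.11] 160 shift [0.0051, 0.0033, 0.0036] turn [-0.0007, -0.0002, -0.0154]
```

View pics/s4.png

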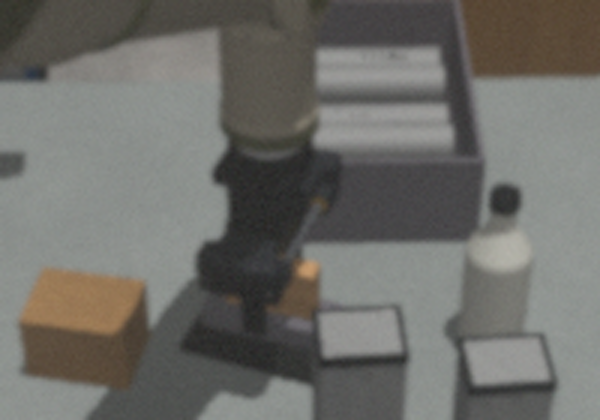

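View pics/t4.png

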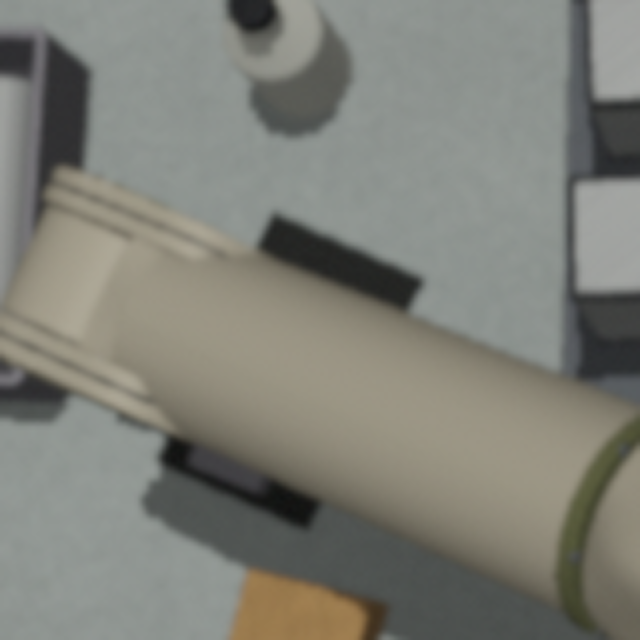

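The fingers straddle the grip. I'll make a small centring shift and then close.

Call:
arm_command([
  [100, [0.004, 0.003, 0.003], [0, 0, -0.012]],
  [100, [0.004, 0.003, 0.003], [0, 0, -0.012]],
  [0, [0.004, 0.003, 0.003], [0, 0, -0.012]],
  [0, [0.004, 0.003, 0.003], [0, 0, -0.012]],
  [0, [0.004, 0.003, 0.003], [0, 0, -0.012]],
  [0, [0.004, 0.003, 0.003], [0, 0, -0.012]],
  [0, [0.004, 0.003, 0.003], [0, 0, -0.012]],
  [0, [0.004, 0.003, 0.003], [0, 0, -0.012]],
  [0, [0.004, 0.003, 0.003], [0, 0, -0.012]],
  [0, [0.004, 0.003, 0.003], [0, 0, -0.012]],
], squeeze=60)

```text
time: 4.67
ee_pos: [0.4458, 0.4107, 0.1112]
eef_rot: [0.175, 0.985, -0.0, 0.0]
ft_force: [0.2, 0.3, 0.2]
width: 0.0415
```

Run:
```python
from h import *
s=read_state(); print(s['ee_pos'],R.from_quat(s['eef_rot']).as_matrix()[:,0],s['ft_force'],s['width'])
```

```text
[0.4457864  0.41069102 0.11122323] [-9.38734368e-01  3.44641509e-01 -1.25911469e-04] [0.19603362 0.3307464  0.24092191] 0.04145590985729657
```

Call:
arm_command([
  [0, [0, 0, 0], [0, 0, 0]],
  [0, [0, 0, 0], [0, 0, 0]],
  [0, [0, 0, 0], [0, 0, 0]],
  [0, [0, 0, 0], [0, 0, 0]],
  [0, [0, 0, 0], [0, 0, 0]],
  [0, [0, 0, 0], [0, 0, 0]],
  [0, [0, 0, 0], [0, 0, 0]],
  [0, [0, 0, 0], [0, 0, 0]],
  [0, [0, 0, 0], [0, 0, 0]],
  [0, [0, 0, 0], [0, 0, 0]],
])

```text
time: 5.5
ee_pos: [0.4457, 0.4108, 0.1112]
eef_rot: [0.175, 0.985, 0.0, 0.0]
ft_force: [0.3, 1.9, -0.5]
width: 0.0236
```

Run:
```python
from h import *
c=cam('top'); print('carton',ray(c,[(182,322),(216,326),(205,371),(173,362)],.07).round(3).tolist())
y=np.degrees(np.arctan2(.34464,-.93873));print(y)
p0=[.4457,.4108,.1112]
plan([.4457,.4108,.20],y,(p0,y))
plan([.41,.29,.20],181,([.4457,.4108,.2],y))
plan([.41,.03,.16],181,([.41,.29,.2],181))
```

```text
carton [[0.327, 0.406, 0.07], [0.319, 0.322, 0.07], [0.209, 0.345, 0.07], [0.228, 0.425, 0.07]]
159.84008104925357
to [0.4457, 0.4108, 0.2] 159.84008104925357 shift [0.0, 0.0, -0.0888] turn [0.0, 0.0, 0.0]
to [0.41, 0.29, 0.2] 181 shift [-0.0081, -0.1257, 0.0] turn [0.0, 0.0, -0.3693]
to [0.41, 0.03, 0.16] 181 shift [0.0045, -0.26, 0.04] turn [0.0, 0.0, 0.0]
```

Call:
arm_command([
  [0, [0, 0, -0.01], [0, 0, 0]],
  [0, [0, 0, -0.02], [0, 0, 0]],
  [0, [0, 0, -0.03], [0, 0, 0]],
  [0, [0, 0, -0.04], [0, 0, 0]],
  [0, [0, 0, -0.05], [0, 0, 0]],
  [0, [0, 0, -0.06], [0, 0, 0]],
  [0, [0, 0, -0.07], [0, 0, 0]],
  [0, [0, 0, -0.08], [0, 0, 0]],
  [0, [0, 0, -0.088], [0, 0, 0]],
  [0, [0, 0, -0.088], [0, 0, 0]],
])

```text
time: 6.38
ee_pos: [0.4461, 0.4114, 0.2013]
eef_rot: [0.175, 0.985, 0.001, 0.001]
ft_force: [-0.5, 0.7, -3.2]
width: 0.0239
```

Call:
arm_command([
  [0, [-0.001, -0.015, 0], [0, 0, -0.05]],
  [0, [-0.002, -0.03, 0], [0, 0, -0.1]],
  [0, [-0.003, -0.045, 0], [0, 0, -0.15]],
  [0, [-0.004, -0.06, 0], [0, 0, -0.2]],
  [0, [-0.005, -0.075, 0], [0, 0, -0.25]],
  [0, [-0.006, -0.09, 0], [0, 0, -0.3]],
  [0, [-0.007, -0.105, 0], [0, 0, -0.34]],
  [0, [-0.008, -0.12, 0], [0, 0, -0.37]],
  [0, [-0.008, -0.126, 0], [0, 0, -0.37]],
  [0, [-0.008, -0.126, 0], [0, 0, -0.37]],
])

```text
time: 7.22
ee_pos: [0.4098, 0.2883, 0.199]
eef_rot: [-0.008, 1.0, -0.001, 0.0]
ft_force: [-0.6, -0.7, -2.7]
width: 0.0239
```

Run:
```python
from h import *
plan([.41,.03,.16],181)
print(read_state()['joint_positions'])
s=cam('side'); save(s,'s5.png',(150,60,470,300),2.2)
```

```text
to [0.41, 0.03, 0.16] 181 shift [0.0038, -0.2582, 0.0393] turn [-0.0015, 0.0, -0.0019]
[ 0.29197367  0.33051146 -1.13474803  1.85510509  0.32722481  1.1638696
  0.63135973]
```

View pics/s5.png

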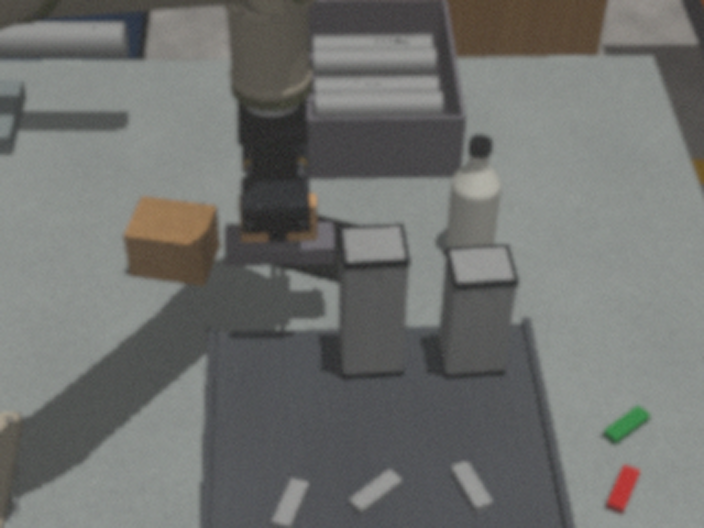

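Call:
arm_command([
  [0, [0.014, 0, 0], [0, 0, 0]],
  [0, [0.017, -0.03, 0.0], [0, 0, 0]],
  [0, [0.017, -0.06, 0.0], [0, 0, 0]],
  [0, [0.017, -0.09, 0.0], [0, 0, 0]],
  [0, [0.017, -0.12, 0.0], [0, 0, 0]],
  [0, [0.017, -0.15, 0.0], [0, 0, 0]],
  [0, [0.017, -0.18, 0.0], [0, 0, 0]],
  [0, [0.017, -0.21, 0.01], [0, 0, 0]],
  [0, [0.008, -0.24, 0.03], [0, 0, 0]],
  [0, [0.003, -0.253, 0.04], [0, 0, 0]],
])

```text
time: 8.1
ee_pos: [0.4121, 0.0334, 0.1583]
eef_rot: [-0.007, 1.0, -0.001, 0.0]
ft_force: [-0.4, -1.8, -2.9]
width: 0.0233
```

Run:
```python
from h import *
plan([.417,.035,.135],181)
print(read_state()['joint_positions'])
s=cam('side'); save(s,'s6.png',(150,60,470,300),2.2)
```

```text
to [0.417, 0.035, 0.135] 181 shift [-0.0049, 0.0016, 0.0233] turn [-0.0023, 0.0008, -0.0028]
[ 0.86883721  0.07732221 -1.06619341  2.10226918  0.08314386  1.00303439
  1.34456003]
```

View pics/s6.png

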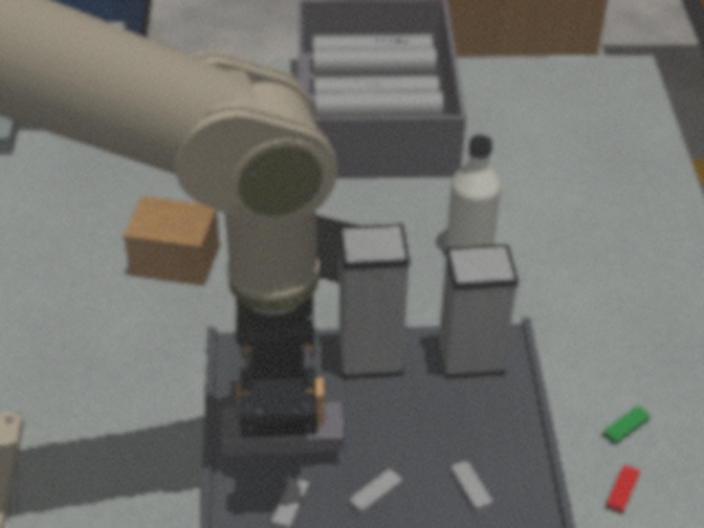

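Call:
arm_command([
  [0, [-0.005, 0.002, 0.008], [0, 0, 0]],
  [0, [-0.005, 0.002, 0.016], [0, 0, 0]],
  [0, [-0.005, 0.002, 0.0225], [0, 0, 0]],
  [0, [-0.005, 0.002, 0.0225], [0, 0, 0]],
  [0, [-0.005, -0.01, 0.0225], [0, 0, 0]],
  [0, [-0.005, -0.025, 0.0225], [0, 0, 0]],
  [0, [-0.005, -0.04, 0.0225], [0, 0, 0]],
  [0, [-0.005, -0.055, 0.0225], [0, 0, 0]],
  [0, [-0.005, -0.07, 0.0225], [0, 0, 0]],
  [0, [-0.005, -0.085, 0.0225], [0, 0, 0]],
])

```text
time: 8.98
ee_pos: [0.4181, -0.0483, 0.1371]
eef_rot: [-0.01, 1.0, -0.0, 0.0]
ft_force: [-0.2, 1.4, -2.7]
width: 0.0241
```

Run:
```python
from h import *
s=read_state(); print(s['ft_force'])
plan([.421,-.225,.135],181)
s=cam('side'); save(s,'s7.png',(200,180,450,440),2.2)
```

```text
[-0.24016601  1.4096795  -2.74894459]
to [0.421, -0.225, 0.135] 181 shift [0.0005, -0.1767, 0.0022] turn [-0.0001, 0.0005, 0.0017]
```

View pics/s7.png

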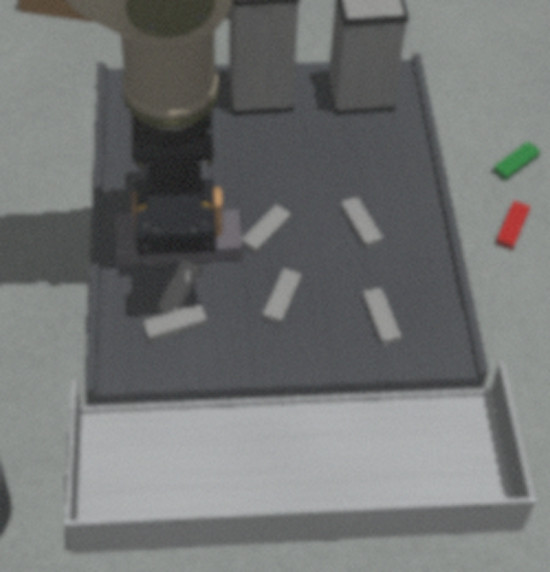

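The scraper is pushing the near chip (crop 175,285) ahead of it. It is about 3 mm above the plate, so I'll lower it slightly and continue.

Call:
arm_command([
  [0, [0, -0.015, 0.002], [0, 0, 0]],
  [0, [0, -0.03, 0.002], [0, 0, 0]],
  [0, [0, -0.045, 0.002], [0, 0, 0]],
  [0, [0, -0.06, 0.002], [0, 0, 0]],
  [0, [0, -0.075, 0.002], [0, 0, 0]],
  [0, [0, -0.09, 0.002], [0, 0, 0]],
  [0, [0, -0.105, 0.002], [0, 0, 0]],
  [0, [0, -0.12, 0.002], [0, 0, 0]],
  [0, [0, -0.135, 0.002], [0, 0, 0]],
  [0, [0, -0.145, 0.002], [0, 0, 0]],
])

```text
time: 9.87
ee_pos: [0.4207, -0.1948, 0.1349]
eef_rot: [-0.009, 1.0, -0.0, 0.0]
ft_force: [0.6, -0.5, -2.8]
width: 0.0238
```

Call:
arm_command([
  [0, [0, -0.01, 0], [0, 0, 0]],
  [0, [0, -0.02, 0], [0, 0, 0]],
  [0, [0, -0.03, 0], [0, 0, 0]],
  [0, [0, -0.035, 0], [0, 0, 0]],
  [0, [0, -0.035, 0], [0, 0, 0]],
  [0, [0, -0.035, 0], [0, 0, 0]],
  [0, [0, -0.035, 0], [0, 0, 0]],
  [0, [0, -0.035, 0], [0, 0, 0]],
  [0, [0, -0.035, 0], [0, 0, 0]],
  [0, [0, -0.035, 0], [0, 0, 0]],
])

```text
time: 10.7
ee_pos: [0.4213, -0.2279, 0.1348]
eef_rot: [-0.009, 1.0, -0.0, 0.0]
ft_force: [0.4, -0.1, -2.3]
width: 0.0236
```

Run:
```python
from h import *
s=read_state(); print(s['ft_force'])
plan([.421,-.225,.135],181)
s=cam('side'); save(s,'s8.png',(200,180,450,440),2.2)
```

```text
[ 0.35232403 -0.06780359 -2.30610975]
to [0.421, -0.225, 0.135] 181 shift [0.0003, 0.0029, -0.0002] turn [-0.0002, 0.0, 0.0013]
```

View pics/s8.png

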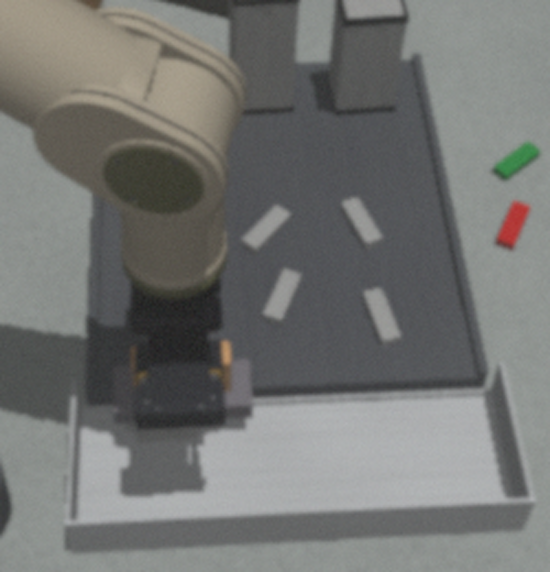

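Call:
arm_command([
  [0, [0, 0.03, -0.004], [0, 0, 0]],
  [0, [0, 0.06, -0.004], [0, 0, 0]],
  [0, [0, 0.09, -0.004], [0, 0, 0]],
  [0, [0, 0.12, -0.004], [0, 0, 0]],
  [0, [0, 0.15, -0.004], [0, 0, 0]],
  [0, [0, 0.18, -0.004], [0, 0, 0]],
  [0, [0, 0.21, -0.004], [0, 0, 0]],
  [0, [0, 0.24, -0.004], [0, 0, 0]],
  [0, [0, 0.258, -0.004], [0, 0, 0]],
  [0, [0, 0.258, -0.004], [0, 0, 0]],
])

```text
time: 11.58
ee_pos: [0.4164, 0.0338, 0.1391]
eef_rot: [-0.012, 1.0, 0.0, 0.001]
ft_force: [-0.2, -0.4, -2.4]
width: 0.0239
```

Run:
```python
from h import *
s=read_state(); print(s['ft_force'])
plan([.52,.027,.135],181)
s=cam('side'); save(s,'s9.png',(200,180,450,440),2.2)
for r in chips(s,[(.34,.10,.04),(.70,.10,.04),(.70,-.213,.03),(.34,-.213,.03)]): print(np.round(r[0],1),np.round(r[1],1),round(r[2]),cv2.boxPoints(r)[:,1].max())
```

```text
[-0.24962837 -0.40944015 -2.39628764]
to [0.52, 0.027, 0.135] 181 shift [-0.1034, -0.0092, 0.0042] turn [0.0006, 0.001, 0.0063]
[ 623.4 -147.2] [19.3 59.7] 14 -115.98674
[ 525.3 -119.8] [59.2 19.7] 66 -88.77063
[513.3 -33.7] [58.9 18.2] 49 -5.613285
[615.7 -28.3] [20.  59.3] 21 3.0060272
```

View pics/s9.png

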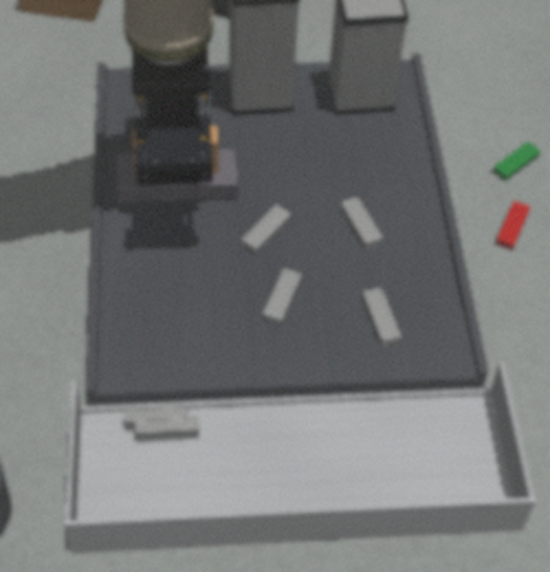

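Both near chips are now in the tray (crop 165,425). Next is strip 2.

Call:
arm_command([
  [0, [-0.015, -0.004, 0], [0, 0, 0.006]],
  [0, [-0.035, -0.006, 0], [0, 0, 0.006]],
  [0, [-0.055, -0.006, 0], [0, 0, 0.006]],
  [0, [-0.075, -0.006, 0], [0, 0, 0.006]],
  [0, [-0.095, -0.007, 0], [0, 0, 0.006]],
  [0, [-0.103, -0.007, 0.0], [0, 0, 0.006]],
  [0, [-0.103, -0.007, 0.004], [0, 0, 0.006]],
  [0, [-0.103, -0.007, 0.004], [0, 0, 0.006]],
  [0, [-0.103, -0.007, 0.004], [0, 0, 0.006]],
  [0, [-0.103, -0.007, 0.004], [0, 0, 0.006]],
])

```text
time: 12.47
ee_pos: [0.5187, 0.0244, 0.1346]
eef_rot: [-0.006, 1.0, -0.0, -0.0]
ft_force: [1.0, 0.1, -3.1]
width: 0.0238
```

Run:
```python
from h import *
s=read_state(); print(s['ft_force'])
plan([.523,-.225,.1345],181)
s=cam('side'); save(s,'s10.png',(200,120,450,380),2.2)
```

```text
[ 1.03143507  0.09474373 -3.09571401]
to [0.523, -0.225, 0.1345] 181 shift [-0.0012, -0.2494, 0.0003] turn [-0.0008, -0.0006, -0.0051]
```

View pics/s10.png

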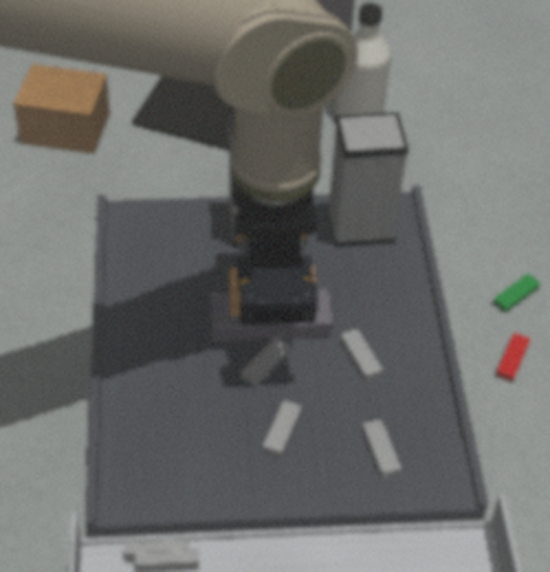

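Call:
arm_command([
  [0, [0, -0.015, 0], [0, 0, 0]],
  [0, [0, -0.03, 0], [0, 0, 0]],
  [0, [0, -0.045, 0], [0, 0, 0]],
  [0, [0, -0.06, 0], [0, 0, 0]],
  [0, [0, -0.075, 0], [0, 0, 0]],
  [0, [0, -0.09, 0], [0, 0, 0]],
  [0, [0, -0.105, 0], [0, 0, 0]],
  [0, [0, -0.12, 0], [0, 0, 0]],
  [0, [0, -0.135, 0], [0, 0, 0]],
  [0, [0, -0.15, 0], [0, 0, 0]],
])

```text
time: 13.35
ee_pos: [0.5211, -0.1258, 0.1351]
eef_rot: [-0.006, 1.0, -0.0, 0.0]
ft_force: [0.7, 1.4, -2.6]
width: 0.024
```

Call:
arm_command([
  [0, [0, -0.015, 0], [0, 0, 0]],
  [0, [0, -0.03, 0], [0, 0, 0]],
  [0, [0, -0.045, 0], [0, 0, 0]],
  [0, [0, -0.055, 0], [0, 0, 0]],
  [0, [0, -0.065, 0], [0, 0, 0]],
  [0, [0, -0.075, 0], [0, 0, 0]],
  [0, [0, -0.085, 0], [0, 0, 0]],
  [0, [0, -0.095, 0], [0, 0, 0]],
  [0, [0, -0.102, 0], [0, 0, 0]],
  [0, [0, -0.102, 0], [0, 0, 0]],
])

```text
time: 14.18
ee_pos: [0.5226, -0.2294, 0.1346]
eef_rot: [-0.005, 1.0, -0.0, -0.0]
ft_force: [0.4, -0.0, -2.7]
width: 0.0238
```

Call:
arm_command([
  [0, [0, 0.03, -0.004], [0, 0, 0]],
  [0, [0, 0.06, -0.004], [0, 0, 0]],
  [0, [0, 0.09, -0.004], [0, 0, 0]],
  [0, [0, 0.12, -0.004], [0, 0, 0]],
  [0, [0, 0.15, -0.004], [0, 0, 0]],
  [0, [0, 0.18, -0.004], [0, 0, 0]],
  [0, [0, 0.21, -0.004], [0, 0, 0]],
  [0, [0, 0.24, -0.004], [0, 0, 0]],
  [0, [0, 0.252, -0.004], [0, 0, 0]],
  [0, [0, 0.252, -0.004], [0, 0, 0]],
])

```text
time: 15.02
ee_pos: [0.5193, 0.0291, 0.1392]
eef_rot: [-0.009, 1.0, 0.001, 0.0]
ft_force: [-0.5, 0.7, -3.0]
width: 0.0238
```

Run:
```python
from h import *
s=read_state(); print(s['ft_force'])
plan([.625,.035,.137],181)
s=cam('side'); save(s,'s11.png',(200,180,450,440),2.2)
for r in chips(s,[(.34,.10,.04),(.70,.10,.04),(.70,-.213,.03),(.34,-.213,.03)]): print(np.round(r[0],1),np.round(r[1],1),round(r[2]),cv2.boxPoints(r)[:,1].max())
```

```text
[-0.45175224  0.70653453 -3.02774673]
to [0.625, 0.035, 0.137] 181 shift [-0.1058, 0.004, 0.0022] turn [0.0015, 0.0006, 0.0009]
[ 623.7 -147.5] [19.6 60.3] 13 -115.88463
[616.  -28.6] [19.9 60.1] 20 3.056015
```

View pics/s11.png

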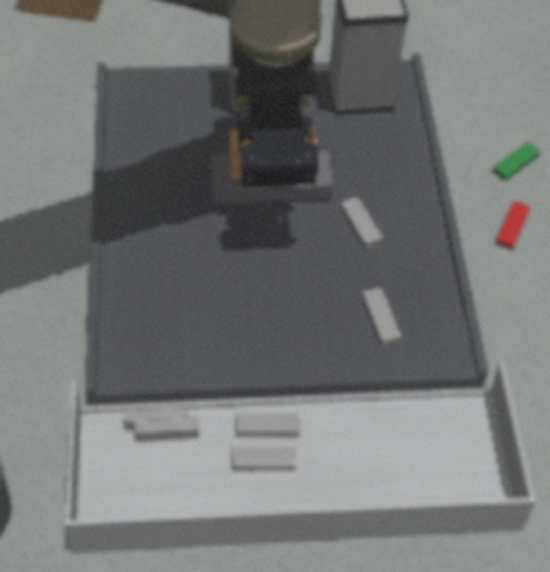

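Call:
arm_command([
  [0, [0, 0, -0.006], [0, 0, 0]],
  [0, [0, 0.001, -0.012], [0, 0, 0]],
  [0, [-0.02, 0.003, -0.012], [0, 0, 0]],
  [0, [-0.04, 0.003, -0.012], [0, 0, 0]],
  [0, [-0.06, 0.003, -0.012], [0, 0, 0]],
  [0, [-0.08, 0.003, -0.012], [0, 0, 0]],
  [0, [-0.1, 0.003, -0.012], [0, 0, 0]],
  [0, [-0.106, 0.004, -0.012], [0, 0, 0]],
  [0, [-0.106, 0.004, -0.012], [0, 0, 0]],
  [0, [-0.106, 0.004, -0.012], [0, 0, 0]],
])

```text
time: 15.9
ee_pos: [0.6253, 0.0294, 0.1508]
eef_rot: [-0.006, 1.0, 0.0, -0.0]
ft_force: [-0.1, 0.0, -3.2]
width: 0.0235
```

Run:
```python
from h import *
s=read_state(); print(s['ft_force'])
plan([.625,.035,.135],181)
c=cam('side'); save(c,'s12.png',(200,120,450,380),2.2)
c=cam('top'); save(c,'t12.png',(230,140,500,340),2.5)
```

```text
[-0.12761957  0.00767666 -3.23492748]
to [0.625, 0.035, 0.135] 181 shift [0.0002, 0.0056, 0.0158] turn [0.0002, -0.0006, -0.0061]
```

View pics/s12.png

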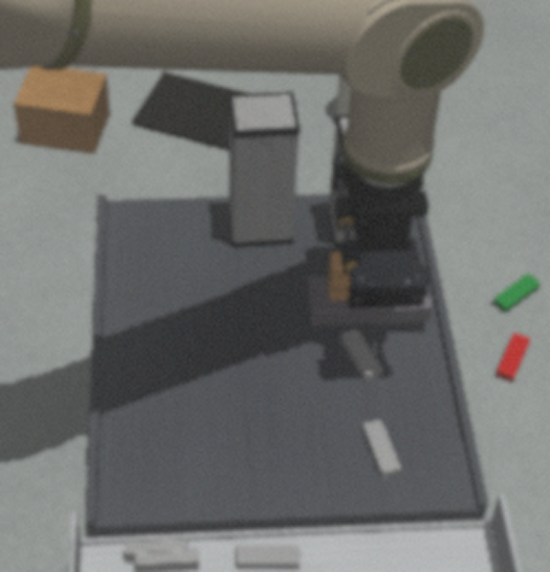

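View pics/t12.png

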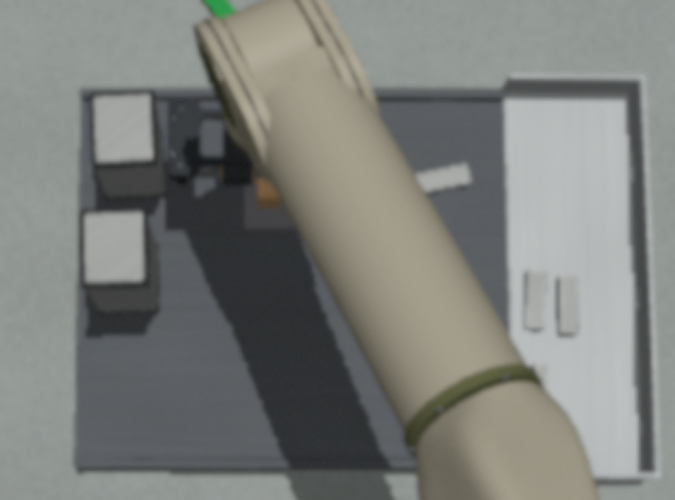

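Call:
arm_command([
  [0, [0, 0.002, 0], [0, 0, 0]],
  [0, [0, 0.004, 0], [0, 0, 0]],
  [0, [0, 0.006, 0], [0, 0, -0.006]],
  [0, [0, 0.006, 0.004], [0, 0, -0.006]],
  [0, [0, 0.006, 0.008], [0, 0, -0.006]],
  [0, [0, 0.006, 0.012], [0, 0, -0.006]],
  [0, [0, 0.006, 0.016], [0, 0, -0.006]],
  [0, [0, 0.006, 0.016], [0, 0, -0.006]],
  [0, [0, 0.006, 0.016], [0, 0, -0.006]],
  [0, [0, 0.006, 0.016], [0, 0, -0.006]],
])

```text
time: 16.83
ee_pos: [0.6256, 0.036, 0.1348]
eef_rot: [-0.009, 1.0, 0.0, -0.0]
ft_force: [-0.0, -0.5, -2.6]
width: 0.0235
```

Run:
```python
from h import *
s=read_state(); print(s['ft_force'])
plan([.629,-.228,.1345],181)
c=cam('side'); save(c,'s13.png',(200,120,450,380),2.2)
```

```text
[-0.03845662 -0.54791256 -2.63982865]
to [0.629, -0.228, 0.1345] 181 shift [0.0014, -0.264, 0.0003] turn [0.0, -0.0, 0.0007]
```

View pics/s13.png

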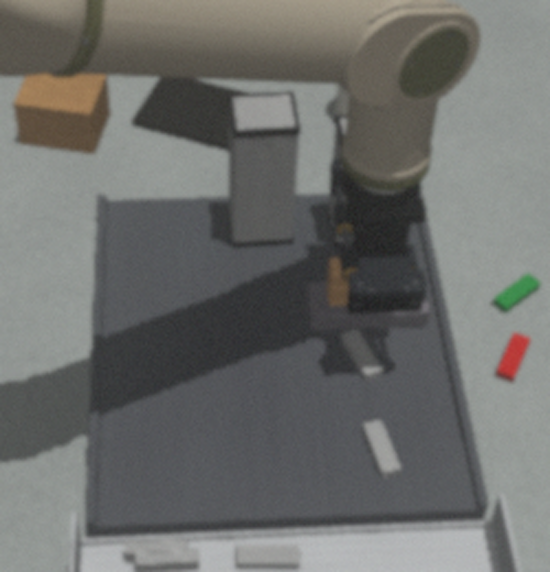

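Call:
arm_command([
  [0, [0, -0.015, 0], [0, 0, 0]],
  [0, [0, -0.03, 0], [0, 0, 0]],
  [0, [0, -0.045, 0], [0, 0, 0]],
  [0, [0, -0.06, 0], [0, 0, 0]],
  [0, [0, -0.075, 0], [0, 0, 0]],
  [0, [0, -0.09, 0], [0, 0, 0]],
  [0, [0, -0.105, 0], [0, 0, 0]],
  [0, [0, -0.12, 0], [0, 0, 0]],
  [0, [0, -0.135, 0], [0, 0, 0]],
  [0, [0, -0.15, 0], [0, 0, 0]],
])

```text
time: 17.72
ee_pos: [0.6283, -0.1156, 0.1348]
eef_rot: [-0.009, 1.0, -0.0, 0.0]
ft_force: [1.1, 1.0, -1.9]
width: 0.0238
```

Call:
arm_command([
  [0, [0, -0.015, 0], [0, 0, 0]],
  [0, [0, -0.03, 0], [0, 0, 0]],
  [0, [0, -0.045, 0], [0, 0, 0]],
  [0, [0, -0.057, 0], [0, 0, 0]],
  [0, [0, -0.069, 0], [0, 0, 0]],
  [0, [0, -0.081, 0], [0, 0, 0]],
  [0, [0, -0.093, 0], [0, 0, 0]],
  [0, [0, -0.105, 0], [0, 0, 0]],
  [0, [0, -0.115, 0], [0, 0, 0]],
  [0, [0, -0.115, 0], [0, 0, 0]],
])

```text
time: 18.55
ee_pos: [0.63, -0.2324, 0.1345]
eef_rot: [-0.008, 1.0, -0.001, -0.0]
ft_force: [-0.3, -0.3, -2.8]
width: 0.0239
```

Call:
arm_command([
  [0, [0, 0.03, -0.004], [0, 0, 0]],
  [0, [0, 0.06, -0.004], [0, 0, 0]],
  [0, [0, 0.09, -0.004], [0, 0, 0]],
  [0, [0, 0.12, -0.004], [0, 0, 0]],
  [0, [0, 0.15, -0.004], [0, 0, 0]],
  [0, [0, 0.18, -0.004], [0, 0, 0]],
  [0, [0, 0.21, -0.004], [0, 0, 0]],
  [0, [0, 0.24, -0.004], [0, 0, 0]],
  [0, [0, 0.25, -0.004], [0, 0, 0]],
  [0, [0, 0.25, -0.004], [0, 0, 0]],
])

```text
time: 19.38
ee_pos: [0.6252, 0.0262, 0.1393]
eef_rot: [-0.012, 1.0, 0.001, 0.0]
ft_force: [-0.6, -0.2, -3.2]
width: 0.0236
```

Run:
```python
from h import *
s=read_state(); print(s['ft_force'])
plan([.41,.03,.16],181)
c=cam('side'); save(c,'s14.png',(180,100,460,440),1.75)
c=cam('top'); save(c,'t14.png',(230,140,500,340),2.5)
```

```text
[-0.56105793 -0.1778921  -3.24970358]
to [0.41, 0.03, 0.16] 181 shift [0.2151, 0.0092, -0.0208] turn [0.0022, 0.0005, 0.0073]
```

View pics/s14.png

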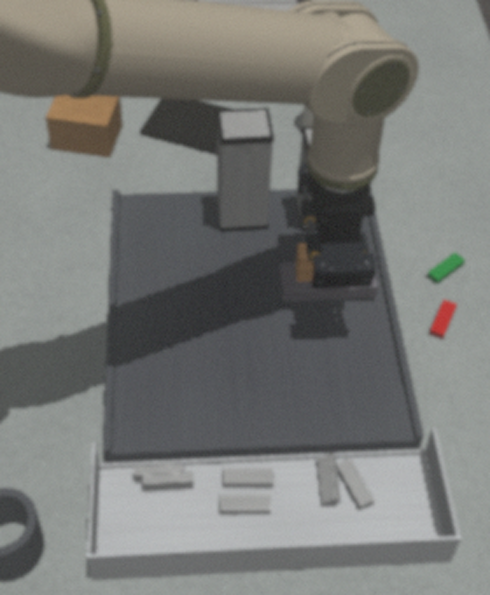

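View pics/t14.png

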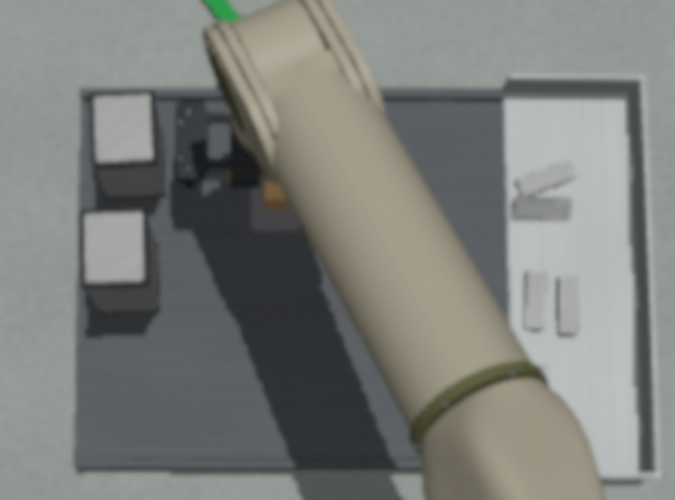

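All six chips are in the tray: three pairs in the side crop at (165,478), (245,490) and (345,480). I'll return the scraper the way it came.

Call:
arm_command([
  [0, [0.02, 0, 0], [0, 0, 0]],
  [0, [0.045, 0, 0], [0, 0, 0]],
  [0, [0.07, 0, 0], [0, 0, 0]],
  [0, [0.095, 0, 0], [0, 0, 0]],
  [0, [0.12, 0, 0], [0, 0, 0]],
  [0, [0.145, 0, 0], [0, 0, 0]],
  [0, [0.17, 0, 0], [0, 0, 0]],
  [0, [0.195, 0, -0.01], [0, 0, 0]],
  [0, [0.22, 0, -0.02], [0, 0, 0]],
  [0, [0.22, 0, -0.025], [0, 0, 0]],
])

```text
time: 20.32
ee_pos: [0.4026, 0.0154, 0.164]
eef_rot: [-0.008, 1.0, -0.003, -0.001]
ft_force: [-0.3, -0.8, -2.8]
width: 0.0237
```

Run:
```python
from h import *
plan([.397,.03,.2],181)
plan([.397,.29,.2],181)
```

```text
to [0.397, 0.03, 0.2] 181 shift [0.0054, 0.0145, -0.0361] turn [-0.0051, -0.0017, -0.0012]
to [0.397, 0.29, 0.2] 181 shift [0.0012, 0.2745, -0.0374] turn [-0.0051, -0.0017, -0.0012]
```

Call:
arm_command([
  [0, [0.003, 0.005, -0.012], [0, 0, 0]],
  [0, [0.005, 0.014, -0.024], [0, 0, 0]],
  [0, [0.005, 0.03, -0.036], [0, 0, 0]],
  [0, [0.004, 0.065, -0.037], [0, 0, 0]],
  [0, [0.004, 0.1, -0.037], [0, 0, 0]],
  [0, [0.003, 0.135, -0.037], [0, 0, 0]],
  [0, [0.003, 0.17, -0.037], [0, 0, 0]],
  [0, [0.002, 0.205, -0.037], [0, 0, 0]],
  [0, [0.002, 0.24, -0.037], [0, 0, 0]],
  [0, [0.0, 0.27, -0.037], [0, 0, 0]],
])

```text
time: 21.15
ee_pos: [0.4016, 0.288, 0.2005]
eef_rot: [-0.008, 1.0, 0.0, -0.0]
ft_force: [1.0, -0.1, -2.1]
width: 0.0236
```

Run:
```python
from h import *
plan([.457,.400,.2],158)
c=cam('side'); save(c,'s15.png',(180,60,460,400),1.75)
```

```text
to [0.457, 0.4, 0.2] 158 shift [-0.0572, 0.1111, 0.0005] turn [0.0001, -0.0001, 0.4]
```

View pics/s15.png

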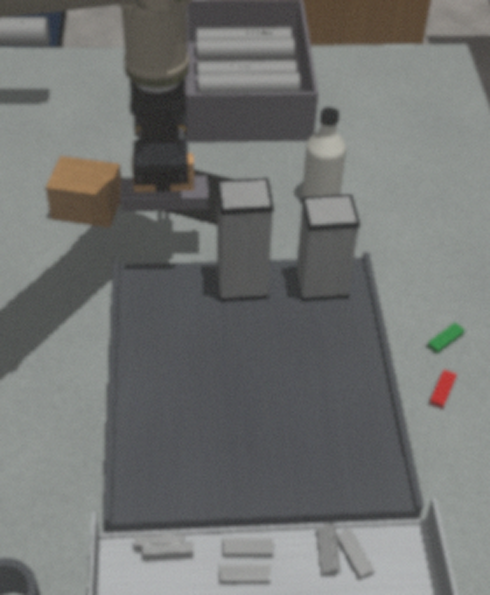

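Call:
arm_command([
  [0, [-0.007, 0.014, 0], [0, 0, 0.05]],
  [0, [-0.014, 0.028, 0], [0, 0, 0.1]],
  [0, [-0.021, 0.042, 0], [0, 0, 0.15]],
  [0, [-0.028, 0.056, 0], [0, 0, 0.2]],
  [0, [-0.036, 0.07, 0], [0, 0, 0.25]],
  [0, [-0.043, 0.084, 0], [0, 0, 0.3]],
  [0, [-0.05, 0.098, 0], [0, 0, 0.35]],
  [0, [-0.057, 0.11, 0], [0, 0, 0.4]],
  [0, [-0.057, 0.111, 0], [0, 0, 0.4]],
  [0, [-0.057, 0.111, 0], [0, 0, 0.4]],
])

```text
time: 22.03
ee_pos: [0.4567, 0.3984, 0.2004]
eef_rot: [0.19, 0.982, -0.0, -0.0]
ft_force: [-0.9, -0.6, -3.1]
width: 0.0242
```

Run:
```python
from h import *
plan([.457,.400,.113],158)
c=cam('side'); save(c,'s16.png',(180,60,460,200),2.5)
```

```text
to [0.457, 0.4, 0.113] 158 shift [0.0003, 0.0016, 0.0874] turn [-0.0004, -0.0001, 0.0021]
```

View pics/s16.png

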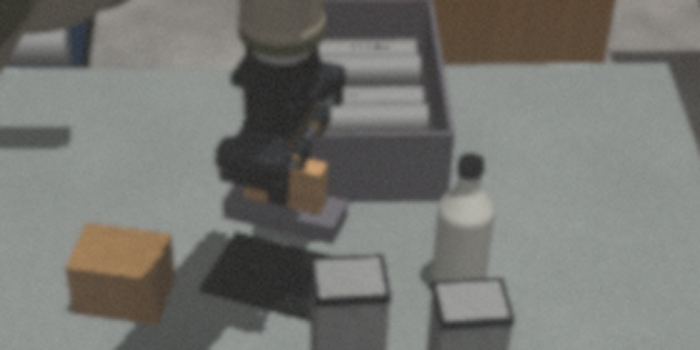

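Call:
arm_command([
  [0, [0, 0.001, 0.015], [0, 0, 0]],
  [0, [0, 0.001, 0.03], [0, 0, 0]],
  [0, [0, 0.001, 0.045], [0, 0, 0]],
  [0, [0, 0.001, 0.058], [0, 0, 0]],
  [0, [0, 0.001, 0.068], [0, 0, 0]],
  [0, [0, 0.001, 0.076], [0, 0, 0]],
  [0, [0, 0.001, 0.081], [0, 0, 0]],
  [0, [0, 0.001, 0.085], [0, 0, 0]],
  [0, [0, 0.001, 0.087], [0, 0, 0]],
  [0, [0, 0.001, 0.088], [0, 0, 0]],
])

```text
time: 22.92
ee_pos: [0.4564, 0.4, 0.1128]
eef_rot: [0.19, 0.982, 0.0, 0.0]
ft_force: [-0.7, 0.0, -3.4]
width: 0.0236
```

Still slightly above the mat, so I'll creep down until the force shows contact.

Call:
arm_command([
  [0, [0, 0, 0.0005], [0, 0, 0]],
  [0, [0, 0, 0.001], [0, 0, 0]],
  [0, [0, 0, 0.0015], [0, 0, 0]],
  [0, [0, 0, 0.0015], [0, 0, 0]],
  [0, [0, 0, 0.0015], [0, 0, 0]],
  [0, [0, 0, 0.0015], [0, 0, 0]],
  [0, [0, 0, 0.0015], [0, 0, 0]],
  [0, [0, 0, 0.0015], [0, 0, 0]],
  [0, [0, 0, 0.0015], [0, 0, 0]],
  [0, [0, 0, 0.0015], [0, 0, 0]],
])

```text
time: 23.75
ee_pos: [0.4563, 0.3998, 0.1113]
eef_rot: [0.19, 0.982, -0.0, 0.0]
ft_force: [0.6, 0.4, -3.1]
width: 0.0238
```

Call:
arm_command([
  [0, [0, 0, 0.0005], [0, 0, 0]],
  [0, [0, 0, 0.001], [0, 0, 0]],
  [0, [0, 0, 0.001], [0, 0, 0]],
  [0, [0, 0, 0.001], [0, 0, 0]],
  [0, [0, 0, 0.001], [0, 0, 0]],
  [0, [0, 0, 0.001], [0, 0, 0]],
  [0, [0, 0, 0.001], [0, 0, 0]],
  [0, [0, 0, 0.001], [0, 0, 0]],
  [0, [0, 0, 0.001], [0, 0, 0]],
  [0, [0, 0, 0.001], [0, 0, 0]],
])

```text
time: 24.58
ee_pos: [0.4563, 0.3999, 0.1112]
eef_rot: [0.19, 0.982, -0.0, 0.0]
ft_force: [-2.4, -4.7, 8.6]
width: 0.0231
```

Contact: +8.6 N. Release: back off a millimetre and open, with the fingers staying centred.

Call:
arm_command([
  [0, [0, 0, -0.0008], [0, 0, 0]],
  [15, [0, 0, -0.0008], [0, 0, 0]],
  [30, [0, 0, -0.0008], [0, 0, 0]],
  [60, [0, 0, -0.0008], [0, 0, 0]],
  [100, [0, 0, -0.0008], [0, 0, 0]],
  [100, [0, 0, -0.0008], [0, 0, 0]],
  [100, [0, 0, -0.0008], [0, 0, 0]],
  [100, [0, 0, -0.0008], [0, 0, 0]],
  [100, [0, 0, -0.0008], [0, 0, 0]],
  [100, [0, 0, -0.0008], [0, 0, 0]],
])

```text
time: 25.42
ee_pos: [0.4563, 0.3998, 0.111]
eef_rot: [0.19, 0.982, -0.0, 0.0]
ft_force: [-0.2, -0.4, -0.4]
width: 0.0654
```

Call:
arm_command([
  [100, [0, 0, 0], [0, 0, 0]],
  [100, [0, 0, 0], [0, 0, 0]],
  [100, [0, 0, 0], [0, 0, 0]],
  [100, [0, 0, -0.02], [0, 0, 0]],
  [100, [0, 0, -0.045], [0, 0, 0]],
  [100, [0, 0, -0.08], [0, 0, 0]],
  [100, [0, 0, -0.12], [0, 0, 0]],
  [100, [0, 0, -0.15], [0, 0, 0]],
  [100, [0, 0, -0.18], [0, 0, 0]],
  [100, [0, 0, -0.19], [0, 0, 0]],
])

```text
time: 26.25
ee_pos: [0.4566, 0.401, 0.3058]
eef_rot: [0.19, 0.982, 0.002, 0.002]
ft_force: [0.4, 0.9, 0.1]
width: 0.0873
```

Run:
```python
from h import *
s=read_state(); print(s['joint_positions'],s['width'])
c=cam('side'); save(c,'s17.png',(180,60,460,340),2)
plan([.518,.28,.33],90)
```

```text
[-0.02737792  0.47366984 -1.04593291  1.45345629  0.4110584   1.44263973
  0.11442838] 0.08729912574255398
to [0.518, 0.28, 0.33] 90 shift [-0.102, -0.0894, -0.0245] turn [0.006, -0.0005, 1.189]
```

View pics/s17.png

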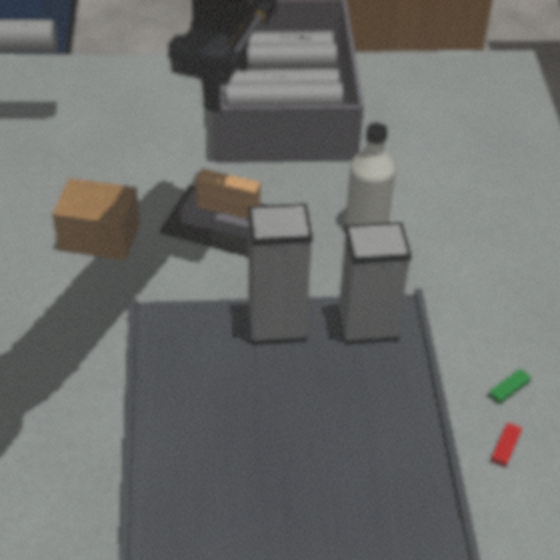

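The scraper stands upright on the mat (crop 225,195). Next, the posts.

Call:
arm_command([
  [0, [-0.01, -0.009, -0.005], [0, 0, 0.12]],
  [0, [-0.02, -0.018, -0.01], [0, 0, 0.24]],
  [0, [-0.03, -0.027, -0.015], [0, 0, 0.36]],
  [0, [-0.04, -0.036, -0.02], [0, 0, 0.48]],
  [0, [-0.05, -0.045, -0.024], [0, 0, 0.6]],
  [0, [-0.062, -0.054, -0.024], [0, 0, 0.72]],
  [0, [-0.074, -0.063, -0.024], [0, 0, 0.84]],
  [0, [-0.086, -0.075, -0.024], [0, 0, 0.96]],
  [0, [-0.102, -0.089, -0.024], [0, 0, 1.08]],
  [0, [-0.102, -0.089, -0.024], [0, 0, 1.18]],
], squeeze=20)

```text
time: 27.13
ee_pos: [0.5202, 0.2747, 0.3235]
eef_rot: [0.708, 0.706, -0.001, 0.001]
ft_force: [-0.1, -1.6, 0.1]
width: 0.0289
```

Run:
```python
from h import *
s=read_state(); print(s['joint_positions'],s['width'])
c=cam('side'); save(c,'s18.png',(250,100,430,280),4)
c=cam('top'); save(c,'t18.png',(150,140,350,320),3.5)
plan([.517,.265,.25],91)
```

```text
[ 0.08339616  0.34026687 -0.81753627  1.48036288  0.2502656   1.43038784
 -0.74378466] 0.028852785043571288
to [0.517, 0.265, 0.25] 91 shift [-0.013, -0.0011, 0.0739] turn [-0.001, 0.0011, -0.0123]
```

View pics/s18.png

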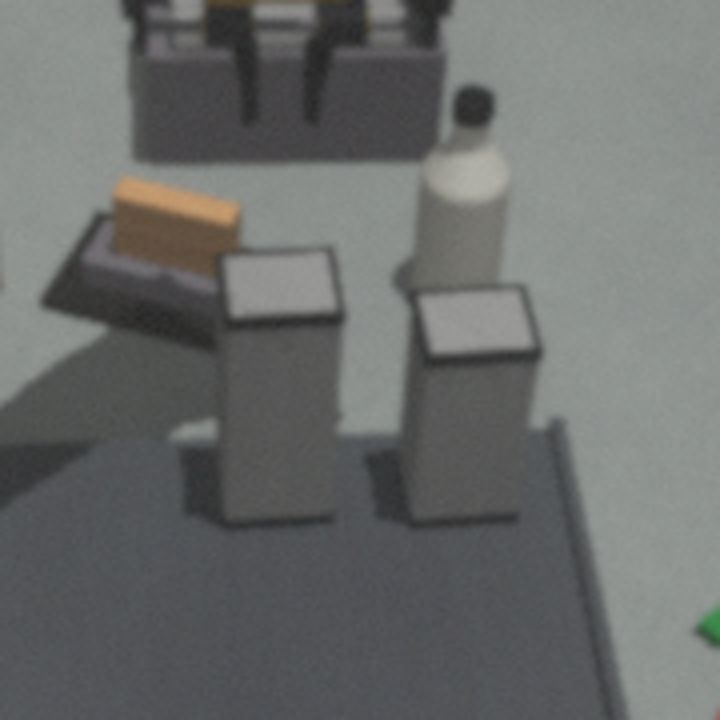

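View pics/t18.png

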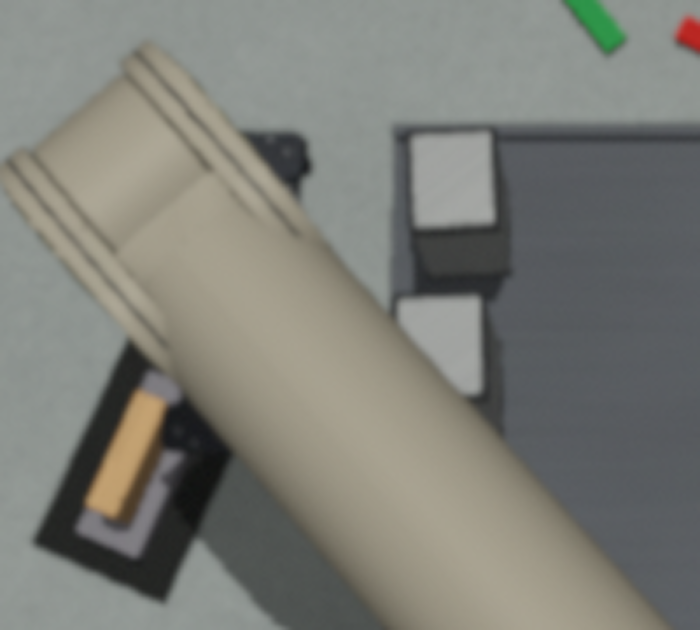

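Run:
```python
from h import *
s=cam('side');c=cam('top')
f=lambda p:[(250+x/4,100+y/4) for x,y in p]
print(ray(s,f([(225,522),(334,518),(410,524),(518,517)]),.03).round(4).tolist())
print('Btop',ray(s,f([(215,257),(335,248),(344,320),(220,325)]),.21).round(4).tolist())
print('Btop',ray(s,f([(215,257),(335,248),(344,320),(220,325)]),.195).round(4).tolist())
print('Atop',ray(s,f([(410,291),(525,284),(542,355),(415,363)]),.18).round(4).tolist())
g=lambda p:[(150+x/3.5,140+y/3.5) for x,y in p]
print('Atop t',ray(c,g([(408,128),(494,128),(499,228),(412,232)]),.18).round(4).tolist())
print('A base t',ray(c,g([(509,270),(422,276)]),.03).round(4).tolist())
```

```text
[[0.4858, 0.1423, 0.03], [0.556, 0.1438, 0.03], [0.6045, 0.1372, 0.03], [0.6748, 0.1414, 0.03]]
Btop [[0.4802, 0.1916, 0.21], [0.5524, 0.1982, 0.21], [0.5533, 0.1343, 0.21], [0.4812, 0.1318, 0.21]]
Btop [[0.4808, 0.2091, 0.195], [0.5542, 0.2157, 0.195], [0.5551, 0.1508, 0.195], [0.4819, 0.1482, 0.195]]
Atop [[0.5991, 0.1923, 0.18], [0.6701, 0.197, 0.18], [0.6722, 0.1337, 0.18], [0.5963, 0.1288, 0.18]]
Atop t [[0.6666, 0.1974, 0.18], [0.6673, 0.1396, 0.18], [0.5985, 0.1344, 0.18], [0.595, 0.1922, 0.18]]
A base t [[0.6024, 0.1356, 0.03], [0.597, 0.1993, 0.03]]
```

Call:
arm_command([
  [0, [-0.013, -0.003, 0.01], [0, 0, 0]],
  [0, [-0.013, -0.003, 0.025], [0, 0, 0]],
  [0, [-0.013, -0.003, 0.04], [0, 0, 0]],
  [0, [-0.013, -0.003, 0.055], [0, 0, 0]],
  [0, [-0.013, -0.003, 0.068], [0, 0, 0]],
  [0, [-0.013, -0.003, 0.075], [0, 0, 0]],
  [0, [-0.013, -0.003, 0.076], [0, 0, 0]],
  [0, [-0.013, -0.003, 0.076], [0, 0, 0]],
  [0, [-0.02, -0.003, 0.076], [0, 0, 0]],
  [0, [-0.025, -0.003, 0.076], [0, 0, 0]],
])

```text
time: 28.17
ee_pos: [0.5153, 0.254, 0.2498]
eef_rot: [0.704, 0.711, 0.001, 0.0]
ft_force: [-0.4, -0.2, 0.6]
width: 0.0007
```

Run:
```python
from h import *
s=read_state(); print(s['ee_pos'],s['width'],s['ft_force'])
c=cam('side'); save(c,'s19.png',(250,80,430,260),4)
```

```text
[0.51527955 0.25400874 0.24981126] 0.0006742576096128547 [-0.4399447  -0.22699911  0.61853077]
```

View pics/s19.png

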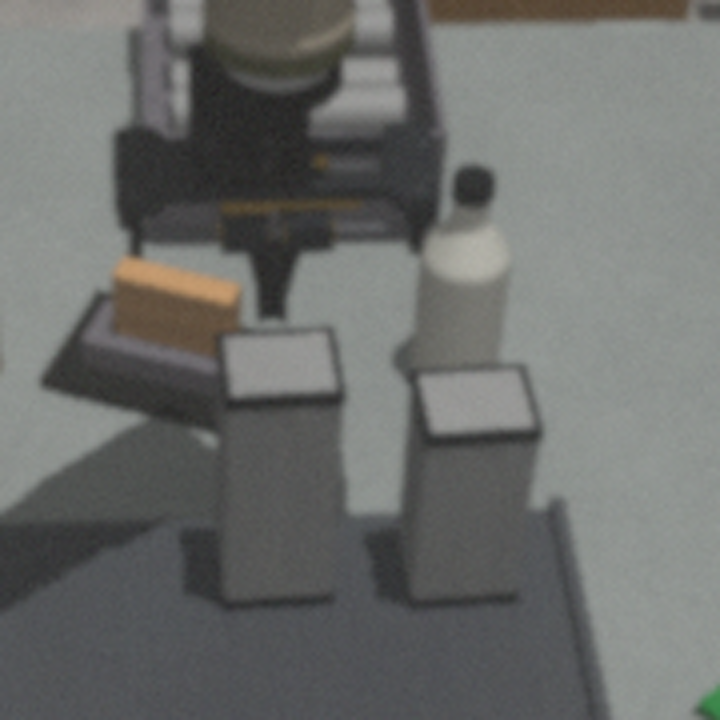

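Call:
arm_command([
  [0, [-0.01, 0.003, 0], [0, 0, 0]],
  [0, [-0.02, 0.003, 0], [0, 0, 0]],
  [0, [-0.03, 0.003, 0], [0, 0, 0]],
  [0, [-0.037, 0.003, 0], [0, 0, 0]],
  [0, [-0.042, 0.003, 0], [0, 0, 0]],
  [0, [-0.047, 0.003, 0], [0, 0, 0]],
  [0, [-0.052, 0.003, 0], [0, 0, 0]],
  [0, [-0.057, 0.003, 0], [0, 0, 0]],
  [0, [-0.062, 0.003, 0], [0, 0, 0]],
  [0, [-0.067, 0.003, 0], [0, 0, 0]],
])

```text
time: 29.05
ee_pos: [0.5186, 0.1869, 0.2491]
eef_rot: [0.704, 0.71, 0.0, 0.0]
ft_force: [-0.3, 0.2, 0.1]
width: 0.0004
```

Run:
```python
from h import *
s=read_state(); print(s['ee_pos'],s['width'],s['ft_force'])
c=cam('side'); save(c,'s20.png',(250,80,430,260),4)
```

```text
[0.51857476 0.18692739 0.24905092] 0.000440947006607557 [-0.3144645   0.20584438  0.14271252]
```

View pics/s20.png

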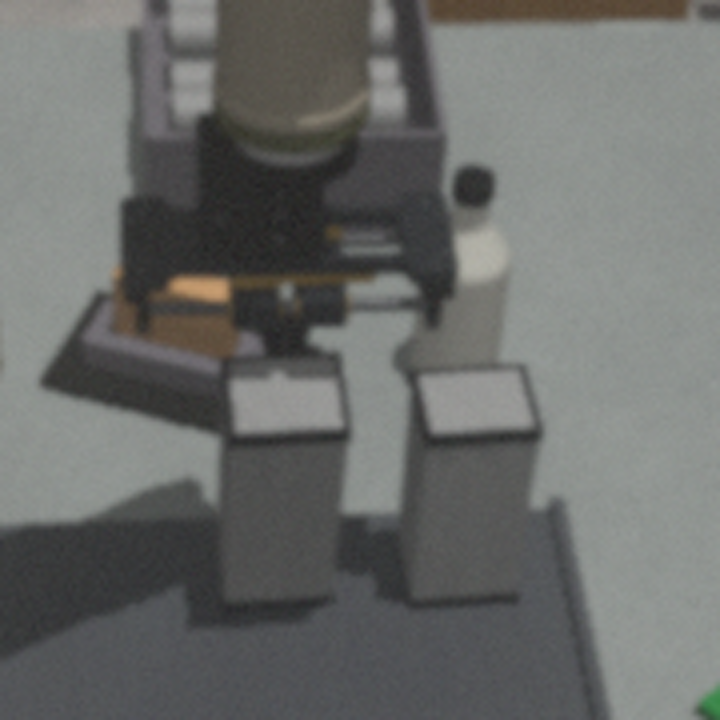

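The post is tipping cleanly and its foot is not slipping. I'll continue.

Call:
arm_command([
  [0, [-0.005, 0, 0], [0, 0, 0]],
  [0, [-0.01, 0, 0], [0, 0, 0]],
  [0, [-0.015, 0, 0], [0, 0, 0]],
  [0, [-0.02, 0, 0], [0, 0, 0]],
  [0, [-0.025, 0, 0], [0, 0, 0]],
  [0, [-0.03, 0, 0], [0, 0, 0]],
  [0, [-0.035, 0, 0], [0, 0, 0]],
  [0, [-0.04, 0, 0], [0, 0, 0]],
  [0, [-0.045, 0, 0], [0, 0, 0]],
  [0, [-0.05, 0, 0], [0, 0, 0]],
])

```text
time: 29.93
ee_pos: [0.5191, 0.1367, 0.249]
eef_rot: [0.704, 0.71, -0.0, 0.0]
ft_force: [1.4, -0.2, 0.1]
width: 0.0003
```

Run:
```python
from h import *
s=read_state(); print(s['ee_pos'],s['width'],s['ft_force'])
c=cam('side'); save(c,'s21.png',(220,80,430,290),3.5)
```

```text
[0.51906332 0.1367245  0.24902795] 0.00032301490565586985 [ 1.35307632 -0.20915278  0.13029777]
```

View pics/s21.png

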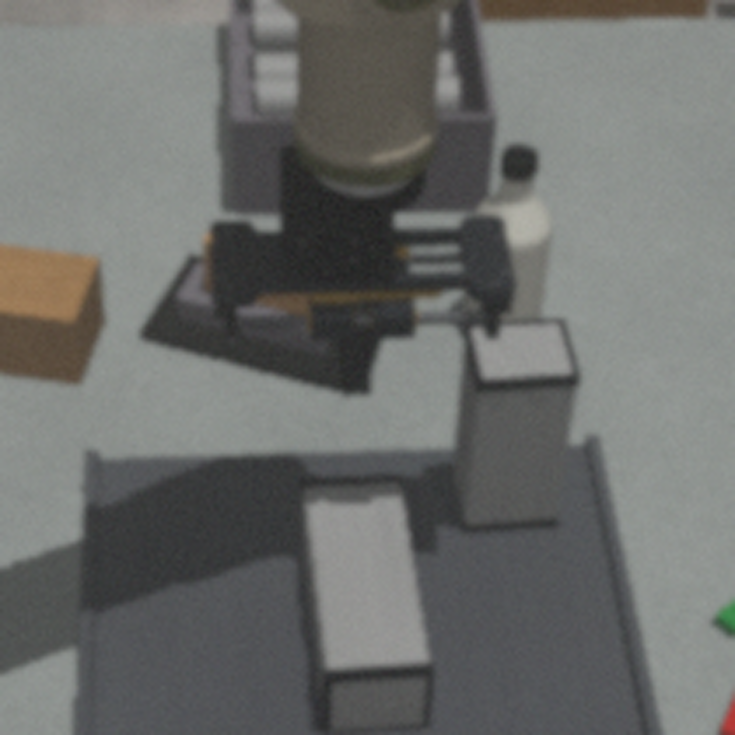

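Post B lies flat and lengthwise (crop 365,600). Now the other post, staying high while going behind it.

Call:
arm_command([
  [0, [0, 0, -0.03], [0, 0, 0]],
  [0, [0.01, 0, -0.05], [0, 0, 0]],
  [0, [0.04, 0.01, -0.05], [0, 0, 0]],
  [0, [0.07, 0.03, -0.05], [0, 0, 0]],
  [0, [0.1, 0.05, -0.05], [0, 0, 0]],
  [0, [0.122, 0.075, -0.05], [0, 0, 0]],
  [0, [0.124, 0.1, -0.05], [0, 0, 0]],
  [0, [0.124, 0.117, -0.05], [0, 0, 0]],
  [0, [0.124, 0.117, -0.05], [0, 0, 0]],
  [0, [0.124, 0.117, -0.05], [0, 0, 0]],
])

```text
time: 30.82
ee_pos: [0.6353, 0.2623, 0.2981]
eef_rot: [0.704, 0.71, -0.0, -0.001]
ft_force: [-0.8, -0.3, -0.8]
width: 0.0003
```

Run:
```python
from h import *
plan([.636,.257,.221],92)
c=cam('top'); save(c,'t22.png',(150,140,350,320),3.5)
```

```text
to [0.636, 0.257, 0.221] 92 shift [-0.0053, 0.0008, 0.0771] turn [-0.0014, -0.0003, -0.0263]
```

View pics/t22.png

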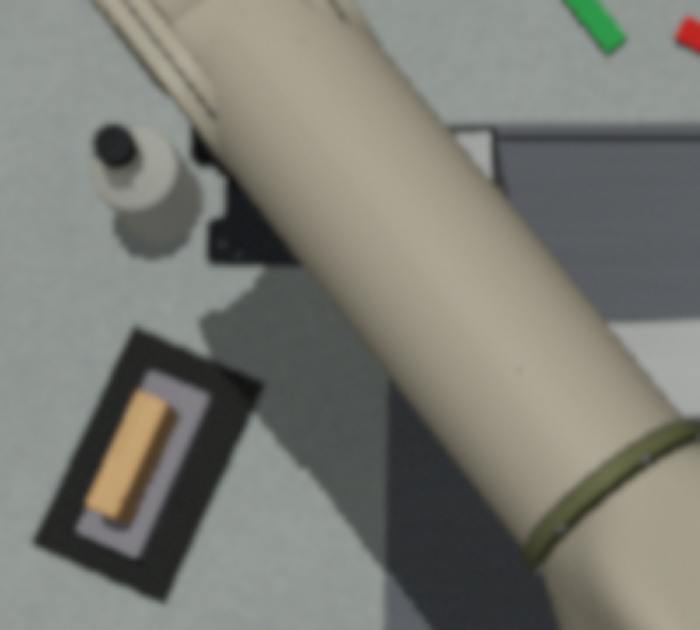

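Call:
arm_command([
  [0, [-0.004, 0, 0.012], [0, 0, 0]],
  [0, [-0.004, 0, 0.024], [0, 0, -0.02]],
  [0, [-0.004, 0, 0.036], [0, 0, -0.02]],
  [0, [-0.004, 0, 0.048], [0, 0, -0.02]],
  [0, [-0.004, 0, 0.06], [0, 0, -0.02]],
  [0, [-0.004, 0, 0.07], [0, 0, -0.02]],
  [0, [-0.004, 0, 0.077], [0, 0, -0.02]],
  [0, [-0.012, 0, 0.077], [0, 0, -0.02]],
  [0, [-0.022, 0, 0.077], [0, 0, -0.02]],
  [0, [-0.032, 0, 0.077], [0, 0, -0.02]],
])

```text
time: 31.7
ee_pos: [0.6355, 0.2293, 0.2226]
eef_rot: [0.697, 0.717, 0.0, 0.0]
ft_force: [0.7, -0.5, -0.8]
width: 0.0002
```

Run:
```python
from h import *
s=read_state(); print(s['ee_pos'],s['width'],s['ft_force'])
c=cam('side'); save(c,'s22.png',(250,80,430,260),4)
```

```text
[0.6355362  0.22929894 0.22260491] 0.00018853026538453657 [ 0.67759752 -0.5125583  -0.75199811]
```

View pics/s22.png

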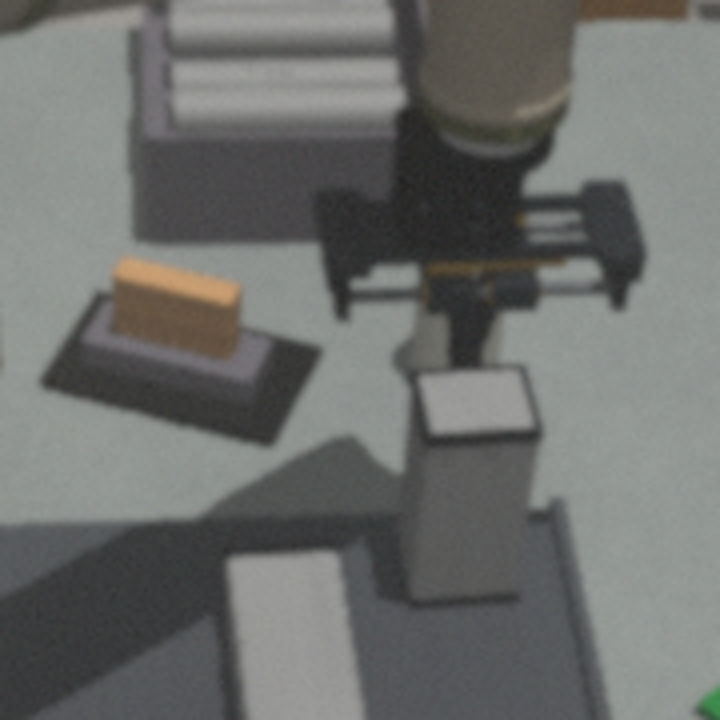

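Call:
arm_command([
  [0, [-0.008, 0.001, 0], [0, 0, 0]],
  [0, [-0.014, 0.001, 0], [0, 0, 0]],
  [0, [-0.019, 0.001, 0], [0, 0, 0]],
  [0, [-0.024, 0.001, 0], [0, 0, 0]],
  [0, [-0.029, 0.001, 0], [0, 0, 0]],
  [0, [-0.034, 0.001, 0], [0, 0, 0]],
  [0, [-0.039, 0.001, 0], [0, 0, 0]],
  [0, [-0.044, 0.001, 0], [0, 0, 0]],
  [0, [-0.049, 0.001, 0], [0, 0, 0]],
  [0, [-0.054, 0.001, 0], [0, 0, 0]],
])

```text
time: 32.58
ee_pos: [0.6378, 0.1757, 0.2219]
eef_rot: [0.697, 0.717, -0.0, 0.0]
ft_force: [0.0, 1.0, -0.5]
width: 0.0004
```

Run:
```python
from h import *
s=read_state(); print(s['ee_pos'],s['width'],s['ft_force'])
c=cam('side'); save(c,'s23.png',(250,80,430,290),3)
```

```text
[0.637804   0.17568603 0.2219302 ] 0.0004156726593153295 [ 0.04643161  0.95200777 -0.45181957]
```

View pics/s23.png

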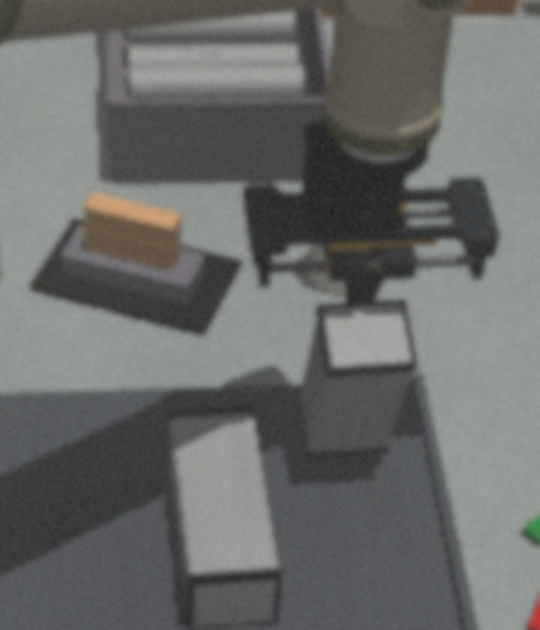

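Call:
arm_command([
  [0, [-0.005, 0, 0], [0, 0, 0]],
  [0, [-0.01, 0, 0], [0, 0, 0]],
  [0, [-0.015, 0, 0], [0, 0, 0]],
  [0, [-0.02, 0, 0], [0, 0, 0]],
  [0, [-0.025, 0, 0], [0, 0, 0]],
  [0, [-0.03, 0, 0], [0, 0, 0]],
  [0, [-0.035, 0, 0], [0, 0, 0]],
  [0, [-0.04, 0, 0], [0, 0, 0]],
  [0, [-0.045, 0, 0], [0, 0, 0]],
  [0, [-0.045, 0, 0], [0, 0, 0]],
])

```text
time: 33.47
ee_pos: [0.6394, 0.1298, 0.222]
eef_rot: [0.697, 0.717, -0.0, 0.0]
ft_force: [-0.7, 0.2, -0.3]
width: 0.0004
```

Call:
arm_command([
  [0, [0, 0, -0.02], [0, 0, 0]],
  [0, [0, 0, -0.05], [0, 0, 0]],
  [0, [0, 0, -0.08], [0, 0, 0]],
  [0, [0.02, 0, -0.1], [0, 0, 0]],
  [0, [0.05, 0, -0.12], [0, 0, 0]],
  [0, [0.08, 0, -0.12], [0, 0, 0]],
  [0, [0.11, 0, -0.12], [0, 0, 0]],
  [0, [0.11, 0, -0.12], [0, 0, 0]],
  [0, [0.11, 0, -0.12], [0, 0, 0]],
  [0, [0.11, 0, -0.12], [0, 0, 0]],
])

```text
time: 34.3
ee_pos: [0.636, 0.241, 0.3418]
eef_rot: [0.697, 0.717, -0.0, 0.0]
ft_force: [-0.5, -1.2, -0.2]
width: 0.0006
```

Run:
```python
from h import *
s=read_state(); print(s['ee_pos'],s['width'],s['ft_force'])
c=cam('side'); save(c,'s24.png',(180,80,460,440),1.65)
c=cam('top'); save(c,'t24.png',(140,120,500,390),2.2)
```

```text
[0.636045   0.24102143 0.34183573] 0.0006130987056624926 [-0.52656003 -1.22967923 -0.22758948]
```

View pics/s24.png

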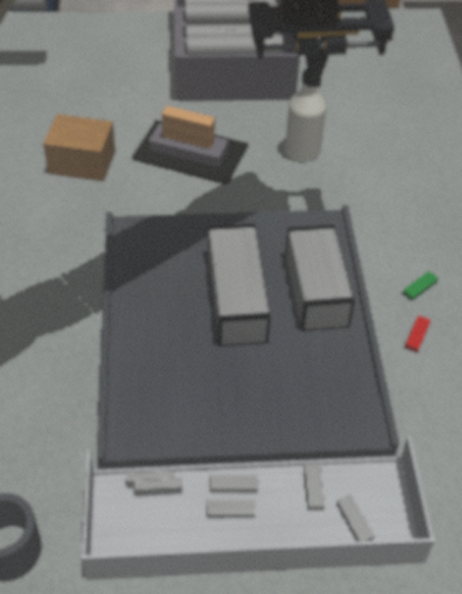

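View pics/t24.png

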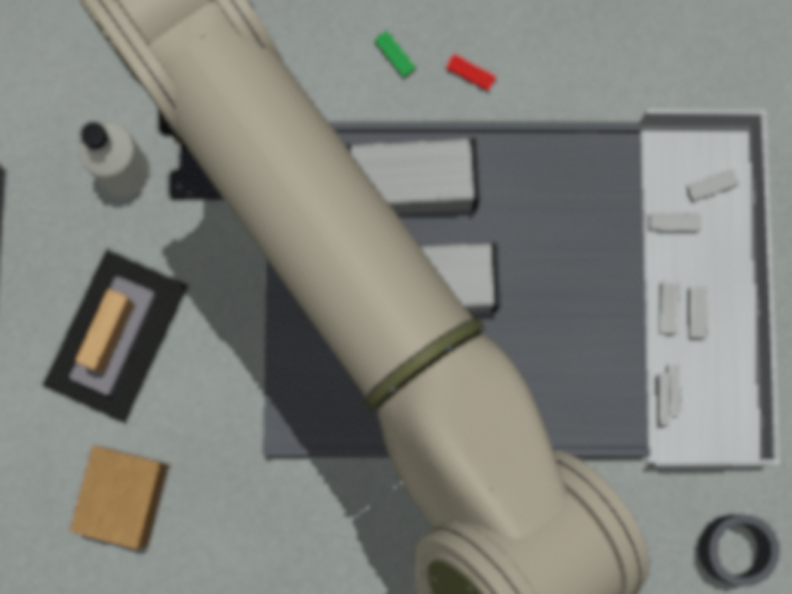

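Final checks:
- **Chips:** all six are in the tray, at side crop (150,483), (230,495), (313,487) and (355,517). One of the far pair was moved by the random knock but stayed inside.
- **Posts:** both lie flat and lengthwise on the plate.
- **Scraper and bystanders:** the scraper is upright on its mat, and the bystanders have not moved.

I'll hand the job in.

```bash
python3 -c "
from bench import *
print(close_job(), read_state()['time'])"
```

```text
the job is handed in; nothing more can be done
the job is handed in; nothing more can be done
```

The job is done and handed in at about 34 s of the 210 s allowed. With the scraper I pushed all six chips off the plate into the tray in three strips, then put it back upright on its mat. After that I tipped both posts towards the tray with closed fingers near their tops.

- **Posts:** only two were present, about 180 mm and 150 mm tall. In the last side picture both lie flat and separate, roughly lengthwise towards the tray and well inside the plate's edges.
- **Chips:** the plate is clear and all six chips are in the tray. One chip was a few centimetres from where it had landed in earlier pictures, probably the random knock, but it is still in the tray. The pair at the tray's robot-side (-x) end overlaps, one against or on the other.
- **Scraper and bystanders:** the scraper stands near the middle of its mat. The oil bottle, coupling, carton and the red and green pieces were never touched.
- **Forces:** the highest wrist force I read was about 10 N, when setting the scraper down. I only read it at the end of each move call.

No check failed. The two cameras disagreed by about 2–3 mm, which is roughly their stated accuracy.

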